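# Crank a loose-bottomed tart tin apart on a screw lift

### The arm

A 6-joint arm with a two-finger parallel gripper is mounted at the origin on a cart in front of the work surface, level with it; the furniture and walls round the work are solid. World frame = base frame: x ahead of the robot, y to its left, z up, the work surface at z = 0. Lengths are in mm, angles in rad, forces in N, time in s.
With the tool pointing down it reaches from about 350 to 875 mm from the base axis. Payload 4.2 kg.
Tool frame: the origin (TCP) lies at the very end of the fingers, on their centre line; the grasp point (between the pads) lies 19 mm behind it (ctrl.grip_point_offset is the distance from the TCP to the grasp point, in mm); z points along the fingers, x is the direction in which the jaws open and shut, and the axes are right-handed (so a half turn about z gives the same grasp; the last joint's range is limited). The gripper opens to 87 mm and grips with 3 to 60 N. Pads are 19 mm wide; open, the fingers measure 117 mm over their backs; the gripper's body (75 mm by 190 mm) begins 51 mm behind the grasp point.
Start: joints at [-0.866, 0.385, 0.008, 0, -1.194, -0.259], TCP at [269.499, -563.888, 222.55] pointing down, gripper open.
Joint ranges: [-3.14, 3.14], [-1.21, 2.06], [-1.07, 1.41], [-3.16, 2.05], [-2.99, -0.16], [-3.1, 3.1]. Speed limits (rad/s): [2.79, 2.79, 3.14, 3.14, 3.14, 3.14].

### API

Orientations are given as a unit quaternion [x, y, z, w].
In Python, from bench import ctrl gives the robot as it stands.
- The arm moves only by the tool step_arm, never from a script. Its argument "plan" is a list of rows, each an object of numbers: "x", "y", "z": the shift along the tool's x, y, z in m; "wx", "wy", "wz": the turn, a rotation vector about the tool's x, y, z in rad; "claw": the finger opening in m, from 0 to 0.087. A call has 1 to 8 rows; each row is the pose to reach, as a shift and turn from the pose commanded when the call began, along the tool's axes at that moment; what a row does not reach only later rows make up. A row lasts 1/10 s, in which the tool goes at most 50 mm and 8.59 degrees, less where a joint would pass 70% of its speed; a pose out of reach is approached as far as the arm can. A call with a gripper value outside its range is refused whole. The fingers move at their own pace and stop on an object; "newtons" is the grip in N (left out, the last holds). Time passes only in rows, so rows that repeat a pose let the fingers close. It gives the time, the measured TCP pose, the force and the opening at its end, in the units of the state.
- ctrl.state(): the state, without advancing time (a new reading comes with each control period).
- ctrl.snapshot(name): name is "scene" or "top" or "wrist"; returns a dict with "image" (420x560x3 uint8, blue, green, red), "fx", "fy", "cx", "cy" (pixels), "rvec" (rotation vector, rad) and "tvec" (3), from world to camera coordinates, as OpenCV has them; the wrist camera has in their place "tool_from_camera" (4x4, takes a point from camera to tool coordinates, whose origin is the TCP and whose axes are the tool frame's). Camera axes: x right, y down, z forward; pixel columns grow to the right and rows downward; lengths in mm; the calibration is good to about 2 mm. A picture is of the moment at which its call begins: read the wrist's pose just before it. There is no depth.
- ctrl.hand_in(): hands the job in, once; it reports no verdict.
The state is a dict: "t": time; "joints": joint angles; "qd": joint speeds; "joint_torque": joint torques, N m; "eef_pos": TCP position; "tcp_rot": TCP orientation; "contact_force": force on the tool from outside, world axes, zero at the start; "torque": the same for the moment, N m; "finger_gap": finger opening in mm.
Only numpy, scipy, OpenCV 4.12 (cv2) and the standard library are available. Lean on these libraries where they do the work, as an engineer would, in place of code of your own. Each camera call takes 0.05 s, during which the arm holds its last target.

### The job

Take the little tart tin apart for washing: set the tin down upright between the four black pegs on the seat of the white screw lift and let go, then crank the handwheel clockwise by its red knob until the black pointer is level with the red marker on the scale, and let go of the knob. The loose copper-coloured base now stands clear of the steel ring: take it again from above by its edge, set it down flat on the cork trivet without dropping anything, and leave the ring on the seat, the pointer at the mark, and the things standing around where they are.

Things in the scene. Friction and masses are not known exactly. Their poses are not given: they have to be found in the camera images.
- tin_center (a point): Tart tin: plain round steel ring, outer diameter 64 mm, 28 mm high, wall 4 mm, open at top and bottom but for a lip 3 mm thick at its lower edge that leaves a 42 mm hole. Loose, upright, 0.12 kg. Point on its axis half-way up, 14 mm above its underside; z along its axis (up). Yaw does not matter. It starts with the base lying on its lip and stands either left in front of the dish rack or on the right of the lift (the trivet is at the other place). Grasp it across its outside.
- base_center (a point): Loose base of the tin: flat copper-coloured disc, diameter 53 mm, 10 mm thick, 0.06 kg, lying on the ring's lip, 3 mm above the ring's underside, so deep inside the ring that it cannot be gripped there until it has been pushed up. Point at its centre, 5 mm above its underside; z is its axis (up). It rides along when the ring is carried, and then up on the lift's pusher.
- seat (a point): White screw lift, bolted to the worktop (with its handwheel toward the robot and its seat behind it). This point is the centre of the seat's flat aluminium top, 104 by 104 mm, 85 mm above the worktop, with a 40 mm hole through which the pusher (diameter 30 mm) comes up. Frame: x from handwheel to seat, y to the left, z up. Four black pegs 8 mm thick and 4 mm high stand round it at x, y = +-27.6 mm; the tin's ring stands between them on the flat top with about 3 mm of play.
- wheel_axis (a point): Point on the handwheel's upright axis (130 mm in front of the seat, along the seat's -x), at half the height of its red knob. Wheel dark, diameter 99 mm, its rim's top 119 mm above the worktop; the column ends below it.
- knob_center (a point): Centre of the wheel's upright red knob, 22 mm in diameter, 41 mm high (from 122 to 163 mm above the worktop), 45 mm from the wheel's axis. It spins freely on its own pin, so that it can be held from above and led round in a circle without turning the gripper.
- handwheel (a joint): Turn of the handwheel in rad; grows clockwise seen from above and raises the pusher and pointer by 3.2 mm per rad (20.1 mm a turn), range 0 to 18.28. At 0 the knob points along the seat's -x. Stiff (about 0.08 N m) and stays where it is left. The pusher lies below the seat at first and meets the base at about 3.4 rad.
- pointer (a point): Tip of the black pointer on the lift's blue carriage, which slides up in front of the white scale plate at the left of the column; 35 mm above the worktop at handwheel 0, 3.2 mm higher per rad.
- mark (a point): Red marker clip on the scale plate (30 mm wide, black ticks every 5 mm, facing the robot); the point lies at the middle of its height, beside the pointer's tip. Fixed, at a height that differs from time to time (80 to 90 mm above the worktop).
- trivet_top (a point): Centre of the top of a round cork trivet, diameter 100 mm, 8 mm thick, fixed to the worktop.
- teaspoon: Steel teaspoon, 137 by 28 by 13 mm, lying at the front of the worktop; origin under its centre. Bystander.
- glass_cup: Small clear glass cup, 72 mm wide, 62 mm high; origin under its centre. Bystander.
- shaker: Shaker with a grey top, 44 mm wide, 90 mm high, behind the lift; origin under its centre. Bystander.
Things that resemble listed ones, but are neither listed nor needed, are in the scene too. Of the things shaped like the part that bears tin_center, the bare steel one is meant.

How it is judged:
By the outcome, as a careful person would: the job done as asked, in the order asked, and still so for the second after the job is handed in, with the robot touching nothing.
It also fails if it takes over 72 s, if anything falls off the work surface, if the arm or the gripper's body presses on something with over 40 N, if the wrist force passes 120 N, or if a joint passes its speed limit or range.

## Working session

There is one attempt and no reset: what is moved stays moved. The work goes in short steps, Python scripts to look and compute and a tool call to move; the robot and the scene stay as the last step left them, time stands still between calls to the robot, and variables do not carry over. Pictures are saved under pics/ and viewed, and the job is handed in when it is done.

Besides the shell and the picture viewer there is one more tool, called after "Emit:" as name(argument=value, ...), one argument or row to a line, values as JSON. step_arm: Moves the arm, as the interface text tells. Its arguments: {"type":"object","properties":{"plan":{"type":"array"},"newtons":{"type":"number"}},"required":["plan"]}

```bash
ls; mkdir -p pics; cat > h.py <<'E'
import numpy as np, cv2
from bench import ctrl
from scipy.spatial.transform import Rotation as R
def cam(s):
    Rm=cv2.Rodrigues(np.array(s["rvec"],float))[0]; t=np.array(s["tvec"],float).ravel()
    return Rm,-Rm.T@t
def wcam(s,st):
    T=np.array(s["tool_from_camera"]);Rt=R.from_quat(st["tcp_rot"]).as_matrix()
    return (Rt@T[:3,:3]).T, Rt@T[:3,3]+np.array(st["eef_pos"])
def ray(s,uv,z,rc=None):
    Rm,c=rc or cam(s)
    d=Rm.T@np.array([(uv[0]-s["cx"])/s["fx"],(uv[1]-s["cy"])/s["fy"],1.0])
    return c+d*(z-c[2])/d[2]
def proj(s,p,rc=None):
    Rm,c=rc or cam(s)
    q=Rm@(np.array(p)-c); return [s["fx"]*q[0]/q[2]+s["cx"],s["fy"]*q[1]/q[2]+s["cy"]]
E
python3 - <<'E'
from h import *
import pickle
print(ctrl.state())
for n in ("scene","top","wrist"):
    s=ctrl.snapshot(n); cv2.imwrite(f"pics/{n}0.png",s["image"]); pickle.dump(s,open(n+"0.pkl","wb"))
    if n!="wrist": print(n,cam(s)[1],s["fx"])
    else: print(s["tool_from_camera"])
print(ctrl.state()["t"])
E
```

```text
pics
{'t': 0.0, 'joints': array([-8.66420442e-01,  3.85551465e-01,  6.62619057e-03, -4.77499846e-04,
       -1.19400787e+00, -2.58605811e-01]), 'qd': array([-0.00052245, -0.00101447,  0.0008669 ,  0.00105394,  0.00070789,
        0.00040504]), 'joint_torque': array([-9.75754278e-05, -3.90663636e+01,  1.87398738e+01,  4.21966374e+00,
        1.09333318e-02, -1.91198114e-04]), 'eef_pos': array([ 269.22417422, -563.37315119,  221.46601602]), 'tcp_rot': array([ 5.33387968e-01,  8.45870017e-01,  5.31460309e-04, -9.53040213e-04]), 'contact_force': array([-0.00600648,  0.21161456,  1.30608419]), 'torque': array([-0.04039517,  0.03893441,  0.01434656]), 'finger_gap': 86.92250081485486}
scene [ -41.36629275  908.43177599 1578.17474246] 527.8579436884878
top [ 472.54735366 -103.69250434 1411.79862985] 455.47586231295554
[[ 9.99999781e-01 -4.60045088e-04 -4.75931678e-04 -5.19365523e-01]
 [ 5.76962145e-04  9.58214626e-01  2.86049642e-01 -7.81705013e+01]
 [ 3.24448963e-04 -2.86049854e-01  9.58214682e-01 -1.62839501e+02]
 [ 0.00000000e+00  0.00000000e+00  0.00000000e+00  1.00000000e+00]]
0.15
```

```bash
python3 -c "
import cv2
for n in ('scene','top'):
    i=cv2.imread(f'pics/{n}0.png'); cv2.imwrite(f'pics/{n}0b.png',cv2.resize(i,(800,600),interpolation=cv2.INTER_CUBIC))"
```

```text
(no output)
```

View pics/scene0b.png

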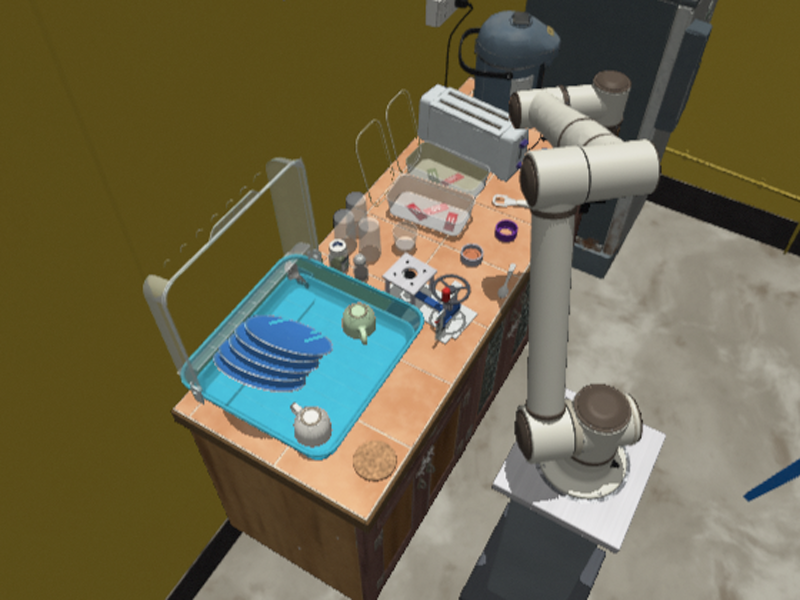

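View pics/top0b.png

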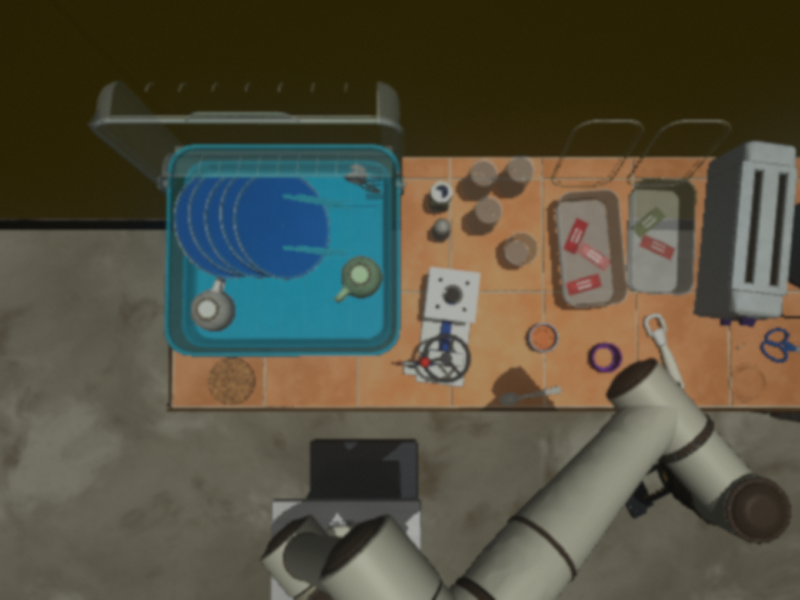

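View pics/wrist0.png

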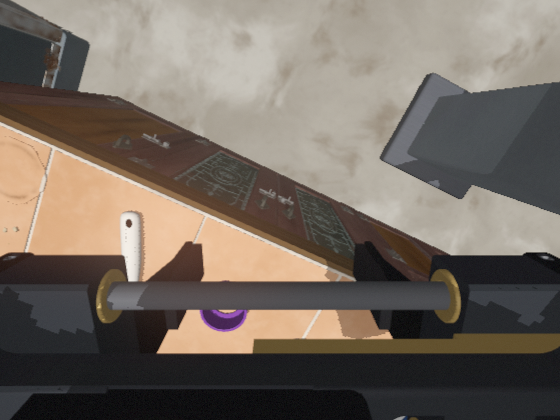

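Candidates for the steel tin, in the 800x600 top picture: the steel ring with a copper inside at (542,337), and a purple ring at (604,357) that is a decoy. There is also a faint ring print on the tiles at (748,380). I choose (542,337) and will check it in close crops.

```bash
python3 - <<'E'
import cv2,pickle
t=pickle.load(open("top0.pkl","rb"))["image"]; s=pickle.load(open("scene0.pkl","rb"))["image"]
cv2.imwrite("pics/ct.png",cv2.resize(t[170:290,270:430],(800,600),interpolation=cv2.INTER_CUBIC))
cv2.imwrite("pics/cs.png",cv2.resize(s[130:250,230:390],(800,600),interpolation=cv2.INTER_CUBIC))
E
```

```text
(no output)
```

View pics/ct.png

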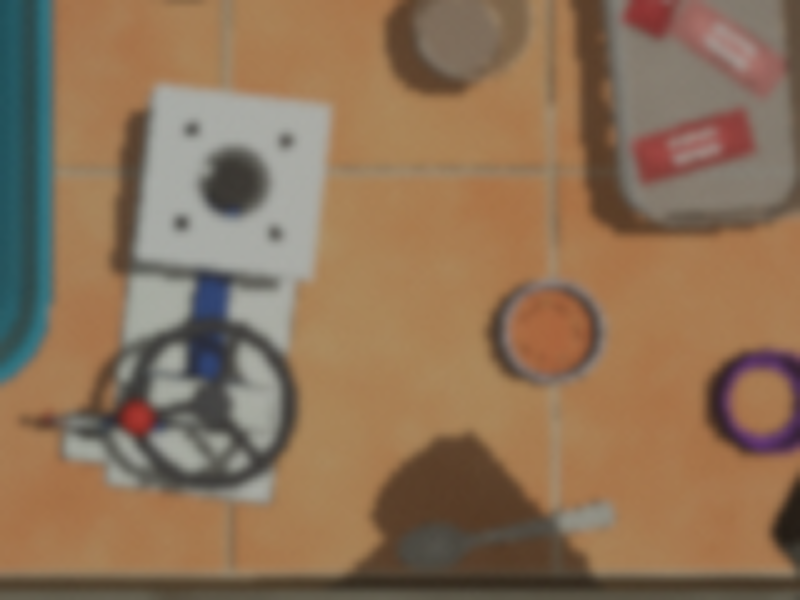

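View pics/cs.png

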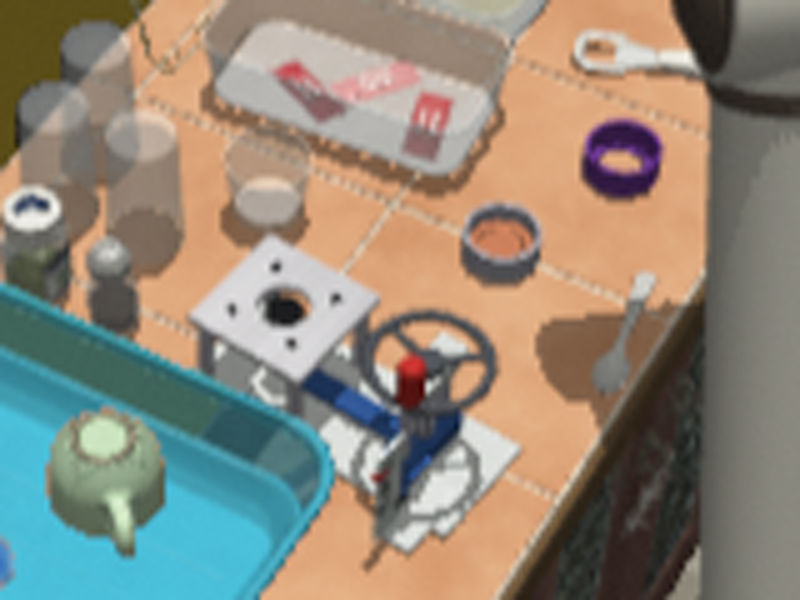

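```bash
python3 - <<'E'
from h import *
import pickle
t=pickle.load(open("top0.pkl","rb")); s=pickle.load(open("scene0.pkl","rb"))
def big(m,roi):
    x0,y0,x1,y1=roi; mm=np.zeros_like(m); mm[y0:y1,x0:x1]=m[y0:y1,x0:x1]
    n,l,st,c=cv2.connectedComponentsWithStats(mm)
    k=1+np.argmax(st[1:,4]); return (l==k).astype(np.uint8),c[k],st[k]
for nm,S in(("top",t),("scene",s)):
    h=cv2.cvtColor(S["image"],cv2.COLOR_BGR2HSV)
    red=(((h[...,0]<6)|(h[...,0]>174))&(h[...,1]>170)&(h[...,2]>80)).astype(np.uint8)
    roi=(275,235,310,270) if nm=="top" else (300,190,330,215)
    m,c,st=big(red,roi); print(nm,"knob",c,st, ray(S,c,163),ray(S,c,142))
    white=((h[...,1]<40)&(h[...,2]>140)).astype(np.uint8)
    roi=(294,185,340,228) if nm=="top" else (266,176,308,210)
    m,c,st=big(white,roi)
    cn=max(cv2.findContours(m,cv2.RETR_EXTERNAL,cv2.CHAIN_APPROX_NONE)[0],key=cv2.contourArea)
    r=cv2.minAreaRect(cv2.convexHull(cn))
    if nm=="top":
        b=cv2.boxPoints(r); P=[ray(S,q,85) for q in b]; print("seat",r,np.mean(P,0),np.array(P))
# tin : top view; blob not tile -> use rim: steel low sat ring
S=t; I=S["image"]; c=(380,236)
h=cv2.cvtColor(I,cv2.COLOR_BGR2HSV)
m=(h[...,1]<90).astype(np.uint8)
m2,cc,st=big(m,(365,220,395,252)); 
pts=np.argwhere(m2)[:,::-1].astype(np.float32)
print("tin rim",st,cv2.minEnclosingCircle(pts),cv2.fitEllipse(cv2.convexHull(pts.astype(np.int32))))
print(ray(S,cv2.minEnclosingCircle(pts)[0],28))
print("tin approx",ray(S,(270+549/5,170+331/5),28),ray(S,(270+552/5,170+331/5),13))
print("tin approx scene",ray(s,(230+501/5,130+228/5),28),ray(s,(230+500/5,130+235/5),13))
# trivet
g=ray(t,(231*.7,380*.7),8); print("trivet",g,ray(s,(375*.7,461*.7),8))
print("wheel hub",ray(t,(270+212/5,170+405/5),119), "rim", ray(t,(270+215/5,170+402/5),115))
E
```

```text
top knob [296.95 253.1 ] [295 251   5   5  20] [ 447.73313673 -158.20882772  163.        ] [ 447.31585684 -159.12558304  142.        ]
seat ((315.8230895996094, 206.91539001464844), (35.59796905517578, 37.334449768066406), 7.125016689300537) [ 580.82753529 -217.31101896   85.        ] [[ 533.06253671 -158.73448496   85.        ]
 [ 641.67933752 -172.71288961   85.        ]
 [ 628.54559374 -276.12120709   85.        ]
 [ 520.02267319 -261.67549419   85.        ]]
scene knob [311.76923077 205.41025641] [310 201   5  10  39] [ 444.26335465 -146.37932181  163.        ] [ 451.46968917 -162.03182915  142.        ]
tin rim [369 224  23  25 138] ((380.0, 236.0), 12.000100135803223) ((379.8910217285156, 235.94418334960938), (21.558677673339844, 23.019397735595703), 177.22341918945312)
[ 496.44115724 -416.67551598   28.        ]
tin approx [ 495.83481538 -416.0589051    28.        ] [ 496.08431684 -421.2888444    13.        ]
tin approx scene [ 499.82625594 -419.05088836   28.        ] [ 502.31003139 -424.71735929   13.        ]
trivet [405.90075054 250.01022658   8.        ] [402.57607127 253.78350422   8.        ]
wheel hub [ 452.71635498 -203.91528917  119.        ] rim [ 454.3527191  -205.94032291  115.        ]
```

```bash
cat >> h.py <<'E'
YAW=None
def Rdes(deg): # tool x axis at angle deg in world, z down
    a=np.radians(deg); x=np.array([np.cos(a),np.sin(a),0]); z=np.array([0,0,-1.]); return np.stack([x,np.cross(z,x),z],1)
def mv(p,deg=82.7):
    st=ctrl.state(); Rt=R.from_quat(st["tcp_rot"]).as_matrix()
    d=Rt.T@(np.array(p)-st["eef_pos"])/1000; w=R.from_matrix(Rt.T@Rdes(deg)).as_rotvec()
    print("move",np.round(d,4),"rot",np.round(w,4),"t",round(st["t"],2),"at",np.round(st["eef_pos"],1),"F",np.round(st["contact_force"],1),"gap",round(st["finger_gap"],1))
def wproj(s,tcp,deg,p):
    T=np.array(s["tool_from_camera"]);Rt=Rdes(deg)
    return proj(s,p,((Rt@T[:3,:3]).T,Rt@T[:3,3]+np.array(tcp)))
E
python3 - <<'E'
from h import *
import pickle
s=pickle.load(open("wrist0.pkl","rb")); print(s["fx"],s["cx"],s["cy"])
for tx in (496,540,560,580,600): print(tx,wproj(s,(tx,-418,180),82.7,(496,-418,28)))
mv((560,-418,180))
E
```

```text
308.1530478514285 277.98358264980374 208.67023103075167
496 [np.float64(278.61750786394083), np.float64(194.25756510412128)]
540 [np.float64(273.0883419483437), np.float64(152.3206879024936)]
560 [np.float64(270.4259197241468), np.float64(132.12710435310697)]
580 [np.float64(267.6628698057959), np.float64(111.17029334459947)]
600 [np.float64(264.7933773889057), np.float64(89.40615152735568)]
move [0.0059 0.325  0.0417] rot [-5.000e-04 -1.500e-03  5.731e-01] t 0.15 at [ 269.3 -563.5  221.7] F [ 0.1  0.1 -0.1] gap 87.1
```

```bash
python3 -c "
from h import *
mv((510,-418,180))"
```

```text
move [0.0275 0.2799 0.0418] rot [-5.000e-04 -1.500e-03  5.731e-01] t 0.15 at [ 269.3 -563.5  221.7] F [ 0.1  0.1 -0.1] gap 87.1
```

Emit:
step_arm(
  plan=[
    {"x": 0.004, "y": 0.04, "z": 0.005, "wz": 0.1},
    {"x": 0.008, "y": 0.08, "z": 0.012, "wz": 0.2},
    {"x": 0.012, "y": 0.12, "z": 0.018, "wz": 0.3},
    {"x": 0.016, "y": 0.16, "z": 0.024, "wz": 0.4},
    {"x": 0.02, "y": 0.2, "z": 0.03, "wz": 0.5},
    {"x": 0.024, "y": 0.24, "z": 0.036, "wz": 0.573},
    {"x": 0.0275, "y": 0.28, "z": 0.042, "wz": 0.573},
    {"x": 0.0275, "y": 0.28, "z": 0.042, "wz": 0.573},
  ],
)

```text
validation failed for argument at $.pl...
```

```bash
cat > look.py <<'E'
import sys,pickle
from h import *
st=ctrl.state(); s=ctrl.snapshot("wrist"); n=sys.argv[1]
cv2.imwrite(f"pics/{n}.png",s["image"]); pickle.dump((st,s),open(n+".pkl","wb")); print(st["t"],st["eef_pos"],st["qd"].round(3),st["tcp_rot"])
E
python3 look.py w1
```

```text
0.15 [ 269.3138395  -563.52031115  221.72901785] [ 0.    -0.002  0.005  0.003  0.001  0.001] [ 5.33360497e-01  8.45887662e-01  3.94666653e-04 -6.97807152e-04]
```

View pics/w1.png

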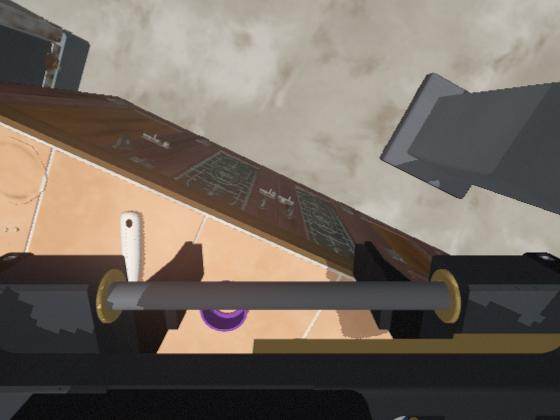

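Emit:
step_arm(
  plan=[
    {"x": 0.004, "y": 0.04, "z": 0.005, "wx": 0, "wy": 0, "wz": 0.1, "claw": 0.087},
    {"x": 0.008, "y": 0.08, "z": 0.012, "wx": 0, "wy": 0, "wz": 0.2, "claw": 0.087},
    {"x": 0.012, "y": 0.12, "z": 0.018, "wx": 0, "wy": 0, "wz": 0.3, "claw": 0.087},
    {"x": 0.016, "y": 0.16, "z": 0.024, "wx": 0, "wy": 0, "wz": 0.4, "claw": 0.087},
    {"x": 0.02, "y": 0.2, "z": 0.03, "wx": 0, "wy": 0, "wz": 0.5, "claw": 0.087},
    {"x": 0.024, "y": 0.24, "z": 0.036, "wx": 0, "wy": 0, "wz": 0.573, "claw": 0.087},
    {"x": 0.0275, "y": 0.28, "z": 0.042, "wx": 0, "wy": 0, "wz": 0.573, "claw": 0.087},
    {"x": 0.0275, "y": 0.28, "z": 0.042, "wx": 0, "wy": 0, "wz": 0.573, "claw": 0.087},
  ],
)

```text
t: 1.0
eef_pos: [513.5, -415.4, 178.7]
tcp_rot: [0.749, 0.663, 0.0, -0.001]
contact_force: [-0.2, -0.2, -0.0]
finger_gap: 87.1
```

```bash
python3 look.py w1
```

```text
1.0 [ 513.52051189 -415.43616501  178.65034763] [-0.059 -0.028 -0.025  0.014 -0.025  0.034] [ 7.48986778e-01  6.62584334e-01  2.62981750e-05 -8.98430576e-04]
```

View pics/w1.png

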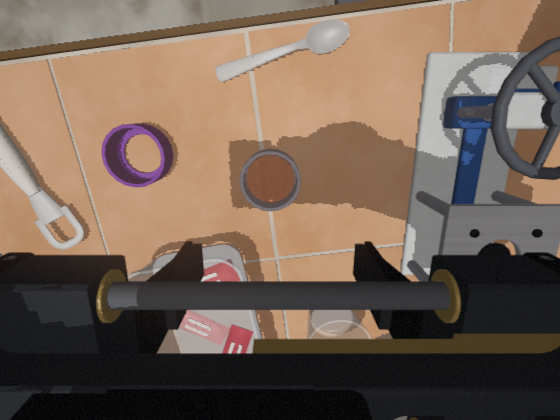

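The tin, a bare steel ring with the copper base inside, is at about (271,180). The purple decoy is at (138,155) and is empty. The lift is at right.

```bash
python3 - <<'E'
from h import *
import pickle
st,s=pickle.load(open("w1.pkl","rb")); I=s["image"]; rc=wcam(s,st)
h=cv2.cvtColor(I,cv2.COLOR_BGR2HSV)
m=(h[...,1]<100).astype(np.uint8); mm=np.zeros_like(m); mm[140:222,233:308]=m[140:222,233:308]
n,l,sg,c=cv2.connectedComponentsWithStats(mm); k=1+np.argmax(sg[1:,4]); print(sg[k])
cn=max(cv2.findContours((l==k).astype(np.uint8),cv2.RETR_EXTERNAL,cv2.CHAIN_APPROX_NONE)[0],key=cv2.contourArea)
e=cv2.fitEllipse(cv2.convexHull(cn)); print(e)
for z in(0,28): 
    P=ray(s,e[0],z,rc); print(z,P, "diam",np.linalg.norm(ray(s,(e[0][0]-e[1][0]/2,e[0][1]),z,rc)-ray(s,(e[0][0]+e[1][0]/2,e[0][1]),z,rc)))
o=I.copy(); cv2.ellipse(o,e,(0,255,0),1); cv2.imwrite("pics/w1c.png",cv2.resize(o[130:230,200:340],(784,560),interpolation=cv2.INTER_NEAREST))
P=ray(s,e[0],28,rc); mv((P[0],P[1],60)); mv((P[0],P[1],6))
E
```

```text
[ 239  140   63   82 1547]
((269.4411315917969, 181.06320190429688), (60.173370361328125, 82.79209899902344), 177.7027130126953)
0 [ 503.74277903 -424.00929957    0.        ] diam 67.77713701633543
28 [ 498.21573925 -422.56675177   28.        ] diam 62.221494745432935
move [-0.0077 -0.0125  0.1192] rot [-0.0018 -0.0008  0.0038] t 1.05 at [ 511.8 -416.6  179.2] F [-0.8  0.3  0.1] gap 86.9
move [-0.0077 -0.0125  0.1732] rot [-0.0018 -0.0008  0.0038] t 1.05 at [ 511.8 -416.6  179.2] F [-0.8  0.3  0.1] gap 86.9
```

View pics/w1c.png

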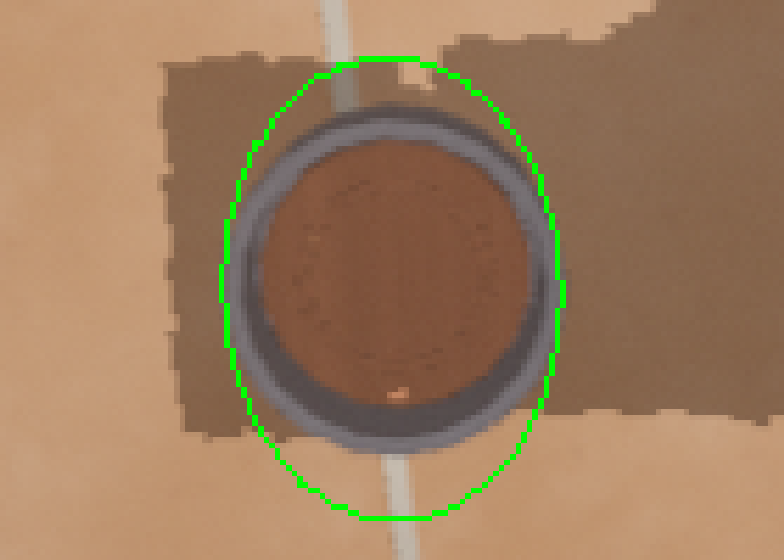

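```bash
python3 - <<'E'
from h import *
import pickle
st,s=pickle.load(open("w1.pkl","rb")); rc=wcam(s,st)
print(ray(s,(270.7,181.2),28,rc),ray(s,(270.4,178.5),13,rc))
P=ray(s,(270.7,181.2),28,rc); mv((P[0],P[1],60)); mv((P[0],P[1],6))
E
```

```text
[ 498.51813236 -421.29345535   28.        ] [ 498.51239058 -421.94388247   13.        ]
move [-0.0064 -0.0124  0.1192] rot [-0.0018 -0.0008  0.0038] t 1.05 at [ 511.8 -416.6  179.2] F [-0.8  0.3  0.1] gap 86.9
move [-0.0064 -0.0123  0.1732] rot [-0.0018 -0.0008  0.0038] t 1.05 at [ 511.8 -416.6  179.2] F [-0.8  0.3  0.1] gap 86.9
```

Emit:
step_arm(
  plan=[
    {"x": -0.003, "y": -0.006, "z": 0.03, "wx": 0, "wy": 0, "wz": 0.004, "claw": 0.087},
    {"x": -0.005, "y": -0.012, "z": 0.07, "wx": 0, "wy": 0, "wz": 0.004, "claw": 0.087},
    {"x": -0.005, "y": -0.012, "z": 0.11, "wx": 0, "wy": 0, "wz": 0.004, "claw": 0.087},
    {"x": -0.005, "y": -0.012, "z": 0.12, "wx": 0, "wy": 0, "wz": 0.004, "claw": 0.087},
    {"x": -0.005, "y": -0.012, "z": 0.12, "wx": 0, "wy": 0, "wz": 0.004, "claw": 0.087},
    {"x": -0.005, "y": -0.012, "z": 0.12, "wx": 0, "wy": 0, "wz": 0.004, "claw": 0.087},
  ],
)

```text
t: 1.65
eef_pos: [498.7, -423.0, 62.6]
tcp_rot: [0.752, 0.659, 0.0, 0.002]
contact_force: [0.3, 0.7, 0.8]
finger_gap: 87.2
```

```bash
python3 look.py w2; python3 - <<'E'
from h import *
mv((498.5,-421.5,6))
E
```

```text
1.65 [ 498.72678589 -423.04296575   62.62049274] [ 0.005 -0.021  0.014 -0.003  0.004 -0.001] [7.51859947e-01 6.59320596e-01 2.14315989e-04 1.71052356e-03]
move [ 0.0016 -0.001   0.0572] rot [ 0.0041  0.0022 -0.0036] t 1.7 at [ 499.1 -423.    63.2] F [-0.4 -0.  -0.1] gap 87.0
```

View pics/w2.png

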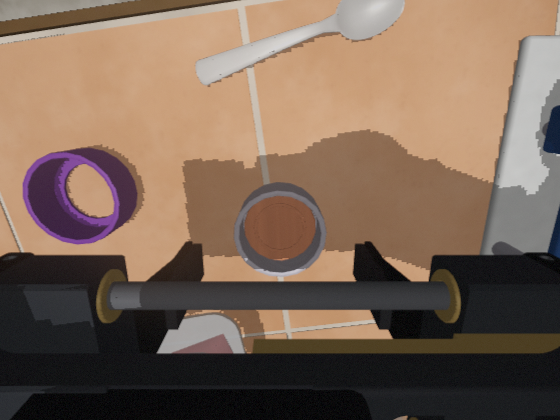

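The tin is at (280,228), centred between the fingers.

Emit:
step_arm(
  plan=[
    {"x": 0.001, "y": -0.001, "z": 0.02, "wx": 0, "wy": 0, "wz": -0.003, "claw": 0.087},
    {"x": 0.001, "y": -0.001, "z": 0.04, "wx": 0, "wy": 0, "wz": -0.003, "claw": 0.087},
    {"x": 0.001, "y": -0.001, "z": 0.052, "wx": 0, "wy": 0, "wz": -0.003, "claw": 0.087},
    {"x": 0.001, "y": -0.001, "z": 0.055, "wx": 0, "wy": 0, "wz": -0.003, "claw": 0.087},
    {"x": 0.001, "y": -0.001, "z": 0.055, "wx": 0, "wy": 0, "wz": -0.003, "claw": 0.087},
  ],
)

```text
t: 2.2
eef_pos: [497.4, -421.0, 6.3]
tcp_rot: [0.751, 0.66, 0.0, 0.001]
contact_force: [-0.2, 0.0, 0.2]
finger_gap: 87.0
```

Emit:
step_arm(
  newtons=20,
  plan=[
    {"x": 0, "y": 0, "z": 0, "wx": 0, "wy": 0, "wz": 0, "claw": 0.06},
    {"x": 0, "y": 0, "z": 0, "wx": 0, "wy": 0, "wz": 0, "claw": 0.06},
    {"x": 0, "y": 0, "z": 0, "wx": 0, "wy": 0, "wz": 0, "claw": 0.055},
    {"x": 0, "y": 0, "z": 0, "wx": 0, "wy": 0, "wz": 0, "claw": 0.055},
    {"x": 0, "y": 0, "z": 0, "wx": 0, "wy": 0, "wz": 0, "claw": 0.055},
  ],
)

```text
t: 2.7
eef_pos: [497.2, -420.9, 6.2]
tcp_rot: [0.751, 0.66, 0.0, 0.001]
contact_force: [-0.9, -0.1, 0.7]
finger_gap: 64.5
```

Emit:
step_arm(
  plan=[
    {"x": 0, "y": 0, "z": -0.01, "wx": 0, "wy": 0, "wz": 0, "claw": 0.055},
    {"x": 0, "y": 0, "z": -0.03, "wx": 0, "wy": 0, "wz": 0, "claw": 0.055},
    {"x": 0, "y": 0, "z": -0.07, "wx": 0, "wy": 0, "wz": 0, "claw": 0.055},
    {"x": 0, "y": 0, "z": -0.11, "wx": 0, "wy": 0, "wz": 0, "claw": 0.055},
    {"x": 0, "y": 0, "z": -0.15, "wx": 0, "wy": 0, "wz": 0, "claw": 0.055},
    {"x": 0, "y": 0, "z": -0.185, "wx": 0, "wy": 0, "wz": 0, "claw": 0.055},
    {"x": 0, "y": 0, "z": -0.185, "wx": 0, "wy": 0, "wz": 0, "claw": 0.055},
  ],
)

```text
t: 3.4
eef_pos: [499.3, -422.5, 197.8]
tcp_rot: [0.751, 0.661, 0.001, 0.006]
contact_force: [0.4, 0.5, -1.0]
finger_gap: 64.3
```

```bash
python3 - <<'E'
from h import *
import pickle
mv((640,-222,190))
_,s=pickle.load(open("w1.pkl","rb"))
for x in (600,620,640): print(wproj(s,(x,-222,190),82.7,(581,-217,85)))
E
```

```text
move [0.2168 0.114  0.0078] rot [0.0111 0.0057 0.0001] t 3.4 at [ 499.3 -422.5  197.8] F [ 0.4  0.5 -1. ] gap 64.3
[np.float64(281.1824225839386), np.float64(185.4225887816478)]
[np.float64(278.3116731194432), np.float64(163.04982217195607)]
[np.float64(275.31654668225025), np.float64(139.70774179378796)]
```

Emit:
step_arm(
  plan=[
    {"x": 0.027, "y": 0.014, "z": 0, "wx": 0, "wy": 0, "wz": 0, "claw": 0.055},
    {"x": 0.062, "y": 0.034, "z": 0, "wx": 0, "wy": 0, "wz": 0, "claw": 0.055},
    {"x": 0.1, "y": 0.054, "z": 0, "wx": 0, "wy": 0, "wz": 0, "claw": 0.055},
    {"x": 0.14, "y": 0.075, "z": 0, "wx": 0, "wy": 0, "wz": 0, "claw": 0.055},
    {"x": 0.18, "y": 0.095, "z": 0, "wx": 0, "wy": 0, "wz": 0, "claw": 0.055},
    {"x": 0.217, "y": 0.115, "z": 0, "wx": 0, "wy": 0, "wz": 0, "claw": 0.055},
    {"x": 0.217, "y": 0.115, "z": 0, "wx": 0, "wy": 0, "wz": 0, "claw": 0.055},
    {"x": 0.217, "y": 0.115, "z": 0, "wx": 0, "wy": 0, "wz": 0, "claw": 0.055},
  ],
)

```text
t: 4.2
eef_pos: [638.4, -218.8, 189.3]
tcp_rot: [0.75, 0.661, -0.001, -0.001]
contact_force: [-0.4, -0.8, -1.0]
finger_gap: 64.1
```

Emit:
step_arm(
  plan=[
    {"x": 0, "y": 0, "z": 0, "wx": 0, "wy": 0, "wz": 0, "claw": 0.055},
    {"x": 0, "y": 0, "z": 0, "wx": 0, "wy": 0, "wz": 0, "claw": 0.055},
    {"x": 0, "y": 0, "z": 0, "wx": 0, "wy": 0, "wz": 0, "claw": 0.055},
  ],
)

```text
t: 4.5
eef_pos: [638.0, -221.2, 190.6]
tcp_rot: [0.752, 0.66, -0.0, -0.0]
contact_force: [0.5, -0.3, -3.1]
finger_gap: 64.5
```

```bash
python3 look.py w3
```

```text
4.5 [ 637.98253918 -221.24904963  190.60272434] [ 0.004 -0.002  0.003  0.     0.001 -0.   ] [ 7.51509313e-01  6.59722475e-01 -4.80366750e-05 -7.82794449e-05]
```

View pics/w3.png

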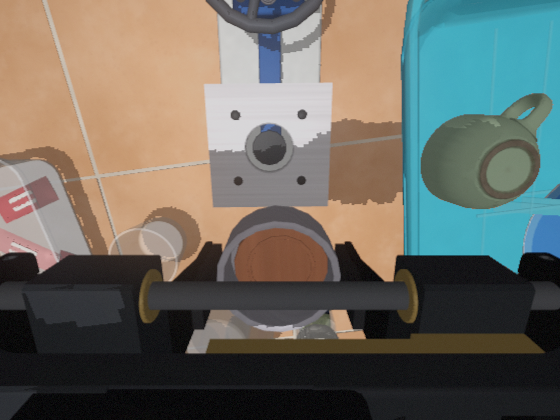

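The seat's pegs are at (235,115), (302,114), (238,181) and (301,181), the hole is at (269,147), and the tin is held level.

```bash
python3 - <<'E'
from h import *
import pickle
st,s=pickle.load(open("w3.pkl","rb")); rc=wcam(s,st); I=s["image"]
g=cv2.cvtColor(I,cv2.COLOR_BGR2GRAY)
P=[]
for c in((235,115),(302,114),(238,181),(301,181)):
    x,y=c; w=g[y-8:y+9,x-8:x+9]; m=(w<70).astype(np.uint8)
    n,l,sg,cc=cv2.connectedComponentsWithStats(m); k=1+np.argmax(sg[1:,4]); q=cc[k]+[x-8,y-8]
    P.append(ray(s,q,87,rc)); print(q,sg[k][4],P[-1].round(1))
P=np.array(P); ctr=P.mean(0); print("center",ctr)
fx=(P[0]+P[1]-P[2]-P[3]); print("back-front dir (toward robot)",np.degrees(np.arctan2(-fx[1],-fx[0])), np.linalg.norm(fx)/2)
fy=P[1]+P[3]-P[0]-P[2]; print(np.degrees(np.arctan2(fy[1],fy[0])),np.linalg.norm(fy)/2)
x=np.array([np.cos(np.radians(-7.3)),np.sin(np.radians(-7.3))])
print("axis",ctr[:2]-130*x)
w=cv2.cvtColor(I,cv2.COLOR_BGR2HSV); wh=((w[...,1]<60)&(g>90)).astype(np.uint8); wh[:84]=0;wh[206:]=0;wh[:,:203]=0;wh[:,334:]=0
cn=max(cv2.findContours(wh,cv2.RETR_EXTERNAL,cv2.CHAIN_APPROX_NONE)[0],key=cv2.contourArea)
b=cv2.boxPoints(cv2.minAreaRect(cn)); Q=np.array([ray(s,q,85,rc) for q in b]); print(b,Q.mean(0),[np.linalg.norm(Q[i]-Q[i-1]).round(1) for i in range(4)])
E
```

```text
Traceback (most recent call last):
ValueError: attempt to get argmax of an empty sequence
```

```bash
cat > seat.py <<'E'
from h import *
import pickle
st,s=pickle.load(open("w3.pkl","rb")); rc=wcam(s,st); I=s["image"]
g=cv2.cvtColor(I,cv2.COLOR_BGR2GRAY)
P=[]
for c in((235,115),(302,114),(238,181),(301,181)):
    x,y=c; w=g[y-8:y+9,x-8:x+9]; m=(w<(int(w.min())+int(np.median(w)))//2).astype(np.uint8)
    n,l,sg,cc=cv2.connectedComponentsWithStats(m); k=1+np.argmax(sg[1:,4]); q=cc[k]+[x-8,y-8]
    P.append(ray(s,q,87,rc)); print(q,w.min(),np.median(w),sg[k][4],P[-1].round(1))
P=np.array(P); ctr=P.mean(0); print("center",ctr)
fx=(P[0]+P[1]-P[2]-P[3]); print("x dir",np.degrees(np.arctan2(-fx[1],-fx[0])), np.linalg.norm(fx)/2)
fy=P[1]+P[3]-P[0]-P[2]; print("y dir",np.degrees(np.arctan2(fy[1],fy[0])),np.linalg.norm(fy)/2)
E
python3 seat.py
```

```text
[234.98701299 114.71428571] 78 212.0 77 [ 554.5 -246.5   87. ]
[301.78873239 114.02816901] 73 209.0 71 [ 561.2 -191.6   87. ]
[237.93220339 180.52542373] 53 131.0 59 [ 609.4 -253.3   87. ]
[300.96875 179.9375 ] 44 132.0 64 [ 616.1 -198.3   87. ]
center [ 585.27274241 -222.41906976   87.        ]
x dir -7.018423854428833 55.30873831884918
y dir 83.0767990227817 55.30349469208327
```

```bash
python3 - <<'E'
from h import *
mv((584.3,-222.4,125),83);mv((584.3,-222.4,92),83)
E
```

```text
move [-0.0082 -0.0532  0.0657] rot [-0.     -0.     -0.0076] t 4.55 at [ 638.1 -221.2  190.7] F [-0.5 -0.2 -0.9] gap 64.4
move [-0.0082 -0.0532  0.0987] rot [-0.     -0.     -0.0076] t 4.55 at [ 638.1 -221.2  190.7] F [-0.5 -0.2 -0.9] gap 64.4
```

Emit:
step_arm(
  plan=[
    {"x": -0.004, "y": -0.025, "z": 0.01, "wx": 0, "wy": 0, "wz": -0.008, "claw": 0.055},
    {"x": -0.008, "y": -0.053, "z": 0.02, "wx": 0, "wy": 0, "wz": -0.008, "claw": 0.055},
    {"x": -0.008, "y": -0.053, "z": 0.045, "wx": 0, "wy": 0, "wz": -0.008, "claw": 0.055},
    {"x": -0.008, "y": -0.053, "z": 0.066, "wx": 0, "wy": 0, "wz": -0.008, "claw": 0.055},
    {"x": -0.008, "y": -0.053, "z": 0.066, "wx": 0, "wy": 0, "wz": -0.008, "claw": 0.055},
    {"x": -0.008, "y": -0.053, "z": 0.066, "wx": 0, "wy": 0, "wz": -0.008, "claw": 0.055},
  ],
)

```text
t: 5.15
eef_pos: [585.3, -221.9, 125.0]
tcp_rot: [0.748, 0.663, -0.0, 0.0]
contact_force: [0.0, -0.8, -0.9]
finger_gap: 64.9
```

```bash
python3 look.py w4;  python3 - <<'E'
from h import *
mv((584.3,-222.4,92),83)
E
```

```text
5.15 [ 585.2725242  -221.88365075  125.03681007] [ 0.004 -0.016  0.03   0.009  0.005  0.001] [ 7.48370889e-01  6.63280422e-01 -1.41818570e-04  2.71760163e-04]
move [-0.0007 -0.0016  0.0338] rot [0.002  0.0006 0.002 ] t 5.2 at [ 585.9 -221.9  125.8] F [-0.9  0.5 -2.1] gap 64.3
```

View pics/w4.png

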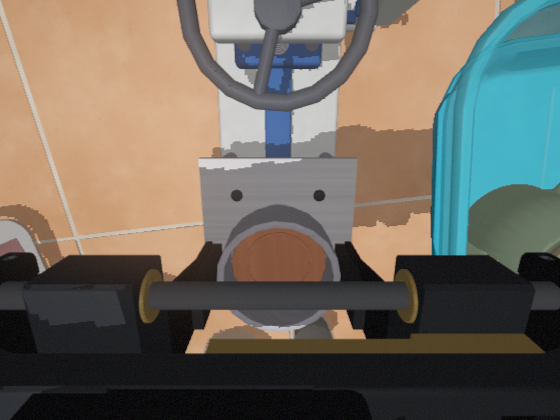

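The front pegs at (236,195) and (319,195) lie symmetric about the tin's column 278.

Emit:
step_arm(
  plan=[
    {"x": -0.0005, "y": -0.001, "z": 0.012, "wx": 0, "wy": 0, "wz": 0, "claw": 0.055},
    {"x": -0.0005, "y": -0.001, "z": 0.022, "wx": 0, "wy": 0, "wz": 0, "claw": 0.055},
    {"x": -0.0005, "y": -0.001, "z": 0.028, "wx": 0, "wy": 0, "wz": 0, "claw": 0.055},
    {"x": -0.0005, "y": -0.001, "z": 0.031, "wx": 0, "wy": 0, "wz": 0, "claw": 0.055},
    {"x": -0.0005, "y": -0.001, "z": 0.033, "wx": 0, "wy": 0, "wz": 0, "claw": 0.055},
    {"x": -0.0005, "y": -0.001, "z": 0.033, "wx": 0, "wy": 0, "wz": 0, "claw": 0.055},
    {"x": -0.0005, "y": -0.001, "z": 0.033, "wx": 0, "wy": 0, "wz": 0, "claw": 0.055},
  ],
)

```text
t: 5.9
eef_pos: [584.3, -221.7, 91.8]
tcp_rot: [0.748, 0.663, 0.0, 0.0]
contact_force: [-0.4, -0.6, -0.9]
finger_gap: 64.3
```

```bash
python3 look.py w5;  python3 - <<'E'
from h import *
mv((584.3,-222.4,92),83)
E
```

```text
5.9 [ 584.33433223 -221.68170046   91.80814144] [ 0.    -0.002  0.001 -0.003 -0.001  0.   ] [7.48277067e-01 6.63386229e-01 2.43076059e-04 2.86204288e-04]
move [-0.0007  0.0001 -0.0002] rot [0.0008 0.     0.002 ] t 5.95 at [ 584.3 -221.7   91.8] F [-0.  -1.2 -2. ] gap 64.4
```

View pics/w5.png

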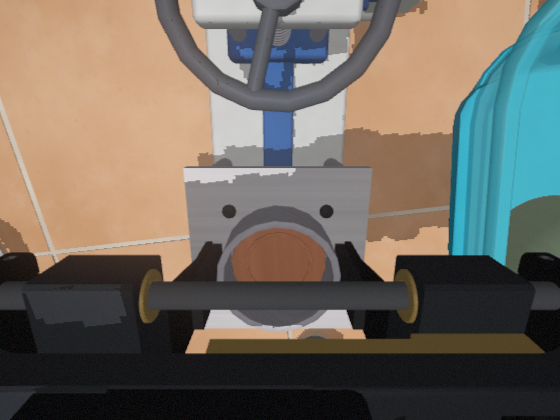

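Emit:
step_arm(
  plan=[
    {"x": -0.0005, "y": 0, "z": 0.001, "wx": 0, "wy": 0, "wz": 0, "claw": 0.055},
    {"x": -0.0005, "y": 0, "z": 0.0015, "wx": 0, "wy": 0, "wz": 0, "claw": 0.055},
    {"x": -0.0005, "y": 0, "z": 0.0015, "wx": 0, "wy": 0, "wz": 0, "claw": 0.055},
    {"x": -0.0005, "y": 0, "z": 0.0015, "wx": 0, "wy": 0, "wz": 0, "claw": 0.055},
  ],
)

```text
t: 6.35
eef_pos: [584.3, -222.1, 91.1]
tcp_rot: [0.748, 0.664, 0.0, 0.001]
contact_force: [-1.5, 2.1, 5.3]
finger_gap: 64.1
```

Contact at 5 N. I release and rise.

Emit:
step_arm(
  plan=[
    {"x": 0, "y": 0, "z": -0.0005, "wx": 0, "wy": 0, "wz": 0, "claw": 0.07},
    {"x": 0, "y": 0, "z": -0.0005, "wx": 0, "wy": 0, "wz": 0, "claw": 0.082},
    {"x": 0, "y": 0, "z": -0.0005, "wx": 0, "wy": 0, "wz": 0, "claw": 0.082},
    {"x": 0, "y": 0, "z": -0.0005, "wx": 0, "wy": 0, "wz": 0, "claw": 0.082},
  ],
)

```text
t: 6.75
eef_pos: [583.9, -222.3, 90.2]
tcp_rot: [0.748, 0.663, -0.0, -0.0]
contact_force: [-0.2, -0.7, 0.3]
finger_gap: 80.3
```

Emit:
step_arm(
  plan=[
    {"x": 0, "y": 0, "z": -0.02, "wx": 0, "wy": 0, "wz": 0, "claw": 0.082},
    {"x": 0, "y": 0, "z": -0.06, "wx": 0, "wy": 0, "wz": 0, "claw": 0.082},
    {"x": 0, "y": 0.01, "z": -0.1, "wx": 0, "wy": 0, "wz": 0, "claw": 0.082},
    {"x": 0, "y": 0.04, "z": -0.12, "wx": 0, "wy": 0, "wz": 0, "claw": 0.082},
    {"x": 0, "y": 0.05, "z": -0.12, "wx": 0, "wy": 0, "wz": 0, "claw": 0.082},
    {"x": 0, "y": 0.05, "z": -0.12, "wx": 0, "wy": 0, "wz": 0, "claw": 0.082},
    {"x": 0, "y": 0.05, "z": -0.12, "wx": 0, "wy": 0, "wz": 0, "claw": 0.082},
  ],
)

```text
t: 7.45
eef_pos: [632.2, -227.8, 208.3]
tcp_rot: [0.748, 0.663, -0.001, -0.002]
contact_force: [-0.3, -0.1, -0.1]
finger_gap: 81.7
```

```bash
python3 look.py w6
```

```text
7.45 [ 632.22213715 -227.82515789  208.26263765] [-0.002 -0.009 -0.012  0.004 -0.    -0.001] [ 0.74841915  0.66322232 -0.00118606 -0.0018781 ]
```

View pics/w6.png

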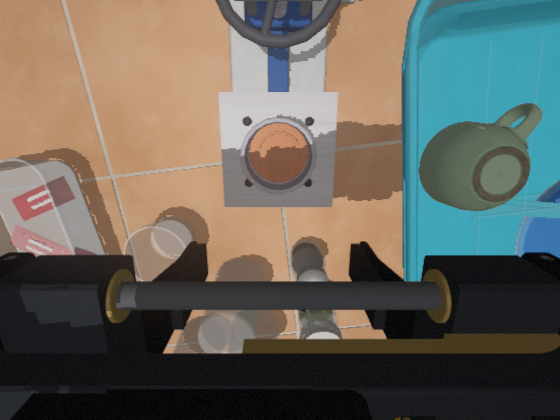

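```bash
python3 - <<'E'
from h import *
import pickle
_,s=pickle.load(open("w6.pkl","rb"))
for T in ((480,-170,230),(500,-160,220)):
  print(T,[np.round(wproj(s,T,83,p)) for p in ((456,-206,119),(452,-162,163),(440,-140,60))])
  mv(T,83)
E
```

```text
(480, -170, 230) [array([236., 184.]), array([284., 184.]), array([302., 150.])]
move [ 0.0392 -0.158  -0.0208] rot [-0.0042 -0.0005  0.0017] t 7.5 at [ 632.1 -227.9  208.5] F [-0.2  0.4 -0.3] gap 81.9
(500, -160, 220) [array([219., 165.]), array([267., 161.]), array([291., 133.])]
move [ 0.0516 -0.1393 -0.0109] rot [-0.0042 -0.0005  0.0017] t 7.5 at [ 632.1 -227.9  208.5] F [-0.2  0.4 -0.3] gap 81.9
```

Emit:
step_arm(
  plan=[
    {"x": 0.008, "y": -0.03, "z": -0.01, "wx": 0, "wy": 0, "wz": 0, "claw": 0.082},
    {"x": 0.02, "y": -0.06, "z": -0.015, "wx": 0, "wy": 0, "wz": 0, "claw": 0.082},
    {"x": 0.03, "y": -0.1, "z": -0.015, "wx": 0, "wy": 0, "wz": 0, "claw": 0.07},
    {"x": 0.045, "y": -0.14, "z": -0.015, "wx": 0, "wy": 0, "wz": 0, "claw": 0.06},
    {"x": 0.05, "y": -0.14, "z": -0.015, "wx": 0, "wy": 0, "wz": 0, "claw": 0.06},
    {"x": 0.05, "y": -0.14, "z": -0.015, "wx": 0, "wy": 0, "wz": 0, "claw": 0.06},
    {"x": 0.05, "y": -0.14, "z": -0.015, "wx": 0, "wy": 0, "wz": 0, "claw": 0.06},
  ],
)

```text
t: 8.2
eef_pos: [501.0, -161.9, 225.5]
tcp_rot: [0.748, 0.663, -0.0, 0.0]
contact_force: [0.1, -0.8, 0.5]
finger_gap: 60.8
```

```bash
python3 look.py w7
```

```text
8.2 [ 500.9861203  -161.89608223  225.51874748] [-0.008  0.021  0.019 -0.002 -0.001 -0.   ] [ 7.48203243e-01  6.63469576e-01 -6.63218375e-06  1.69759675e-04]
```

View pics/w7.png

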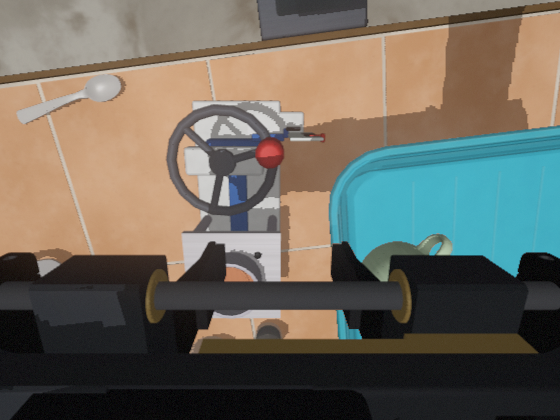

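```bash
python3 - <<'E'
from h import *
import pickle
st,s=pickle.load(open("w7.pkl","rb")); rc=wcam(s,st); I=s["image"]
cv2.imwrite("pics/w7c.png",cv2.resize(I[90:220,155:340],(740,520),interpolation=cv2.INTER_CUBIC))
h=cv2.cvtColor(I,cv2.COLOR_BGR2HSV)
red=(((h[...,0]<6)|(h[...,0]>172))&(h[...,1]>150)&(h[...,2]>60)).astype(np.uint8)
n,l,sg,c=cv2.connectedComponentsWithStats(red[:220,:400].copy())
for k in range(1,n):
    if sg[k][4]>8: print(sg[k],c[k])
g=cv2.cvtColor(I,cv2.COLOR_BGR2GRAY)
k=max(range(1,n),key=lambda i:sg[i][4])
print("knob",ray(s,c[k],150,rc),ray(s,c[k],163,rc), "axis hub(222,161)",ray(s,(222,161),119,rc))
E
```

```text
[319 134   6   4  14] [322.07142857 135.21428571]
[256 140  27  28 487] [270.11293634 153.15605749]
knob [ 449.46498391 -162.05818597  150.        ] [ 448.05070974 -161.55256027  163.        ] axis hub(222,161) [ 454.51510402 -205.77649511  119.        ]
```

View pics/w7c.png

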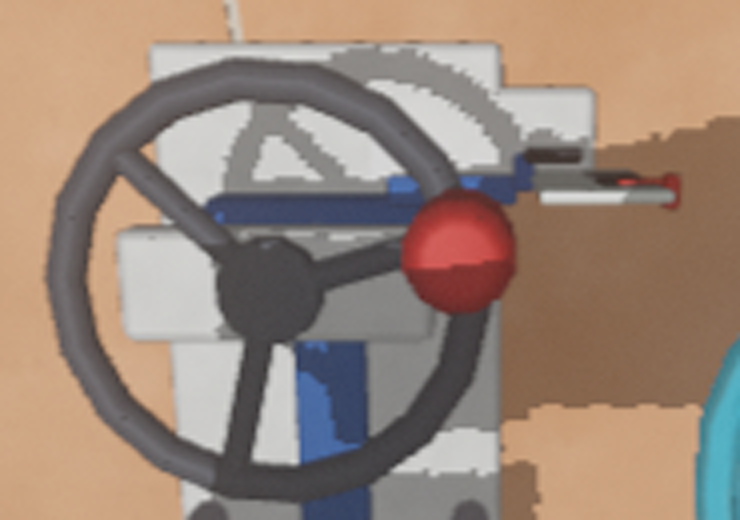

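```bash
python3 - <<'E'
from h import *
mv((448.3,-161.6,190),83); mv((448.3,-161.6,131),83)
import pickle
st,s=pickle.load(open("w7.pkl","rb")); rc=wcam(s,st)
for z in (80,85,90): print(ray(s,(322,135.2),z,rc))
E
```

```text
move [-0.0059 -0.0526  0.0353] rot [-0.0001  0.0002  0.0018] t 8.25 at [ 501.2 -162.   225.3] F [-0.3  0.8 -0.3] gap 60.4
move [-0.0059 -0.0526  0.0943] rot [-0.0001  0.0002  0.0018] t 8.25 at [ 501.2 -162.   225.3] F [-0.3  0.8 -0.3] gap 60.4
[ 445.96336538 -112.35615702   80.        ]
[ 445.5996858  -113.01180201   85.        ]
[ 445.23600622 -113.66744701   90.        ]
```

Emit:
step_arm(
  plan=[
    {"x": -0.003, "y": -0.025, "z": 0.01, "wx": 0, "wy": 0, "wz": 0.002, "claw": 0.06},
    {"x": -0.006, "y": -0.0526, "z": 0.02, "wx": 0, "wy": 0, "wz": 0.002, "claw": 0.06},
    {"x": -0.006, "y": -0.0526, "z": 0.035, "wx": 0, "wy": 0, "wz": 0.002, "claw": 0.06},
    {"x": -0.006, "y": -0.0526, "z": 0.035, "wx": 0, "wy": 0, "wz": 0.002, "claw": 0.06},
    {"x": -0.006, "y": -0.0526, "z": 0.035, "wx": 0, "wy": 0, "wz": 0.002, "claw": 0.06},
  ],
)

```text
t: 8.75
eef_pos: [448.7, -161.8, 190.6]
tcp_rot: [0.749, 0.663, -0.0, 0.0]
contact_force: [0.7, 0.1, 1.1]
finger_gap: 59.9
```

```bash
python3 look.py w8; python3 - <<'E'
from h import *
mv((448.3,-161.6,131),83)
E
```

```text
8.75 [ 448.65448895 -161.82626233  190.55673547] [ 0.003 -0.008  0.018  0.001 -0.001 -0.   ] [ 7.49017195e-01  6.62550486e-01 -2.95503148e-04  8.73686891e-05]
move [ 0.0001 -0.0007  0.0599] rot [ 0.0007  0.0004 -0.0001] t 8.8 at [ 449.  -161.8  190.9] F [-0.5 -0.2 -0.4] gap 59.6
```

View pics/w8.png

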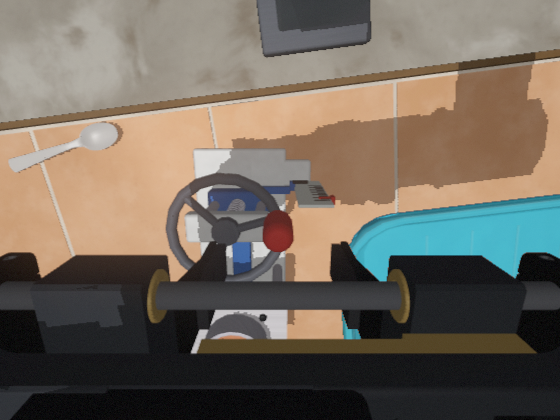

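The knob is at (278,231), centred between the fingers. The scale is at (312,193), with the red clip at (332,200).

Emit:
step_arm(
  newtons=20,
  plan=[
    {"x": 0, "y": -0.0005, "z": 0.025, "wx": 0, "wy": 0, "wz": 0, "claw": 0.05},
    {"x": 0, "y": -0.0005, "z": 0.05, "wx": 0, "wy": 0, "wz": 0, "claw": 0.05},
    {"x": 0, "y": -0.0005, "z": 0.059, "wx": 0, "wy": 0, "wz": 0, "claw": 0.05},
    {"x": 0, "y": -0.0005, "z": 0.059, "wx": 0, "wy": 0, "wz": 0, "claw": 0.04},
    {"x": 0, "y": -0.0005, "z": 0.059, "wx": 0, "wy": 0, "wz": 0, "claw": 0.02},
    {"x": 0, "y": -0.0005, "z": 0.059, "wx": 0, "wy": 0, "wz": 0, "claw": 0.015},
    {"x": 0, "y": -0.0005, "z": 0.059, "wx": 0, "wy": 0, "wz": 0, "claw": 0.015},
    {"x": 0, "y": -0.0005, "z": 0.059, "wx": 0, "wy": 0, "wz": 0, "claw": 0.015},
  ],
)

```text
t: 9.6
eef_pos: [447.7, -161.9, 132.5]
tcp_rot: [0.749, 0.663, 0.0, 0.001]
contact_force: [0.4, -1.5, 1.0]
finger_gap: 20.8
```

```bash
cat > crank.py <<'E'
import sys
from h import *
st=ctrl.state(); Rt=R.from_quat(st["tcp_rot"]).as_matrix()
n=int(sys.argv[1]); step=float(sys.argv[2]); a0=float(sys.argv[3]) # commanded knob world angle deg
C=np.array([455.4,-206.1]); r=45.
print("t",st["t"],"at",st["eef_pos"].round(1),"F",st["contact_force"].round(1),"gap",st["finger_gap"].round(1),"measured angle",np.degrees(np.arctan2(*(st["eef_pos"][:2]-C)[::-1])).round(1),"r",np.linalg.norm(st["eef_pos"][:2]-C).round(1))
Rt=Rdes(83)
for k in range(1,n+1):
    a=np.radians(a0-k*step); b=np.radians(a0)
    d=r*np.array([np.cos(a)-np.cos(b),np.sin(a)-np.sin(b),0])
    print(k,a0-k*step,np.round(Rt.T@d/1000,4)[:2])
E
python3 crank.py 8 18 99.2
```

```text
Traceback (most recent call last):
  File "crank.py", line 6, in <module>
    print("t",st["t"],"at",st["eef_pos"].round(1),"F",st["contact_force"].round(1),"gap",st["finger_gap"].round(1),"measured angle",np.degrees(np.arctan2(*(st["eef_pos"][:2]-C)[::-1])).round(1),"r",np.linalg.norm(st["eef_pos"][:2]-C).round(1))
                                                                                         ^^^^^^^^^^^^^^^^^^^^^^
AttributeError: 'float' object has no attribute 'round'
```

```bash
sed -i 's/st\["finger_gap"\].round(1)/round(float(st["finger_gap"]),1)/; s/st\["contact_force"\].round/np.array(st["contact_force"]).round/' crank.py; python3 crank.py 8 18 99.2
```

```text
t 9.6 at [ 447.7 -161.9  132.5] F [ 0.4 -1.5  1. ] gap 20.8 measured angle 99.9 r 44.9
1 81.2 [0.0018 0.014 ]
2 63.2 [-0.0009  0.0278]
3 45.2 [-0.0077  0.0401]
4 27.200000000000003 [-0.0179  0.0498]
5 9.200000000000003 [-0.0307  0.0558]
6 -8.799999999999997 [-0.0446  0.0575]
7 -26.799999999999997 [-0.0585  0.0549]
8 -44.8 [-0.0708  0.0481]
```

Emit:
step_arm(
  plan=[
    {"x": 0.0018, "y": 0.007, "z": 0, "wx": 0, "wy": 0, "wz": 0, "claw": 0.015},
    {"x": 0.0018, "y": 0.014, "z": 0, "wx": 0, "wy": 0, "wz": 0, "claw": 0.015},
    {"x": -0.0009, "y": 0.0278, "z": 0, "wx": 0, "wy": 0, "wz": 0, "claw": 0.015},
    {"x": -0.0077, "y": 0.0401, "z": 0, "wx": 0, "wy": 0, "wz": 0, "claw": 0.015},
  ],
)

```text
t: 10.0
eef_pos: [486.0, -174.0, 132.3]
tcp_rot: [0.749, 0.663, -0.001, -0.001]
contact_force: [-6.2, -3.0, 7.8]
finger_gap: 20.9
```

```bash
python3 crank.py 8 18 45.2
```

```text
t 10.0 at [ 486.  -174.   132.3] F [-6.2 -3.   7.8] gap 20.9 measured angle 46.3 r 44.4
1 27.200000000000003 [-0.0103  0.0096]
2 9.200000000000003 [-0.023   0.0156]
3 -8.799999999999997 [-0.037   0.0174]
4 -26.799999999999997 [-0.0508  0.0148]
5 -44.8 [-0.0631  0.008 ]
6 -62.8 [-0.0728 -0.0023]
7 -80.8 [-0.0788 -0.015 ]
8 -98.8 [-0.0805 -0.029 ]
```

Emit:
step_arm(
  plan=[
    {"x": -0.0103, "y": 0.0096, "z": 0, "wx": 0, "wy": 0, "wz": 0, "claw": 0.015},
    {"x": -0.023, "y": 0.0156, "z": 0, "wx": 0, "wy": 0, "wz": 0, "claw": 0.015},
    {"x": -0.037, "y": 0.0174, "z": 0, "wx": 0, "wy": 0, "wz": 0, "claw": 0.015},
    {"x": -0.0508, "y": 0.0148, "z": 0, "wx": 0, "wy": 0, "wz": 0, "claw": 0.015},
    {"x": -0.0631, "y": 0.008, "z": 0, "wx": 0, "wy": 0, "wz": 0, "claw": 0.015},
    {"x": -0.0728, "y": -0.0023, "z": 0, "wx": 0, "wy": 0, "wz": 0, "claw": 0.015},
    {"x": -0.0788, "y": -0.015, "z": 0, "wx": 0, "wy": 0, "wz": 0, "claw": 0.015},
    {"x": -0.0805, "y": -0.029, "z": 0, "wx": 0, "wy": 0, "wz": 0, "claw": 0.015},
  ],
)

```text
t: 10.8
eef_pos: [449.4, -251.2, 132.4]
tcp_rot: [0.749, 0.663, 0.001, 0.002]
contact_force: [1.9, 0.6, 4.4]
finger_gap: 20.6
```

```bash
python3 crank.py 8 18 -98.8
```

```text
t 10.8 at [ 449.4 -251.2  132.4] F [1.9 0.6 4.4] gap 20.6 measured angle -97.5 r 45.5
1 -116.8 [ 0.0026 -0.0138]
2 -134.8 [ 0.0094 -0.0262]
3 -152.8 [ 0.0197 -0.0358]
4 -170.8 [ 0.0324 -0.0418]
5 -188.8 [ 0.0464 -0.0436]
6 -206.8 [ 0.0602 -0.0409]
7 -224.8 [ 0.0726 -0.0341]
8 -242.8 [ 0.0822 -0.0239]
```

Emit:
step_arm(
  plan=[
    {"x": 0.0026, "y": -0.0138, "z": 0, "wx": 0, "wy": 0, "wz": 0, "claw": 0.015},
    {"x": 0.0094, "y": -0.0262, "z": 0, "wx": 0, "wy": 0, "wz": 0, "claw": 0.015},
    {"x": 0.0197, "y": -0.0358, "z": 0, "wx": 0, "wy": 0, "wz": 0, "claw": 0.015},
    {"x": 0.0324, "y": -0.0418, "z": 0, "wx": 0, "wy": 0, "wz": 0, "claw": 0.015},
    {"x": 0.0464, "y": -0.0436, "z": 0, "wx": 0, "wy": 0, "wz": 0, "claw": 0.015},
    {"x": 0.0602, "y": -0.0409, "z": 0, "wx": 0, "wy": 0, "wz": 0, "claw": 0.015},
    {"x": 0.0726, "y": -0.0341, "z": 0, "wx": 0, "wy": 0, "wz": 0, "claw": 0.015},
    {"x": 0.0822, "y": -0.0239, "z": 0, "wx": 0, "wy": 0, "wz": 0, "claw": 0.015},
  ],
)

```text
t: 11.6
eef_pos: [434.4, -165.7, 132.4]
tcp_rot: [0.748, 0.663, -0.0, 0.001]
contact_force: [2.1, -12.2, 1.2]
finger_gap: 20.9
```

```bash
python3 crank.py 8 18 -242.8
```

```text
t 11.6 at [ 434.4 -165.7  132.4] F [  2.1 -12.2   1.2] gap 20.9 measured angle 117.4 r 45.5
1 -260.8 [0.006  0.0127]
2 -278.8 [0.0078 0.0267]
3 -296.8 [0.0051 0.0405]
4 -314.8 [-0.0017  0.0529]
5 -332.8 [-0.0119  0.0625]
6 -350.8 [-0.0247  0.0685]
7 -368.8 [-0.0386  0.0703]
8 -386.8 [-0.0525  0.0676]
```

Emit:
step_arm(
  plan=[
    {"x": 0.006, "y": 0.0127, "z": 0, "wx": 0, "wy": 0, "wz": 0, "claw": 0.015},
    {"x": 0.0078, "y": 0.0267, "z": 0, "wx": 0, "wy": 0, "wz": 0, "claw": 0.015},
    {"x": 0.0051, "y": 0.0405, "z": 0, "wx": 0, "wy": 0, "wz": 0, "claw": 0.015},
    {"x": -0.0017, "y": 0.0529, "z": 0, "wx": 0, "wy": 0, "wz": 0, "claw": 0.015},
    {"x": -0.0119, "y": 0.0625, "z": 0, "wx": 0, "wy": 0, "wz": 0, "claw": 0.015},
    {"x": -0.0247, "y": 0.0685, "z": 0, "wx": 0, "wy": 0, "wz": 0, "claw": 0.015},
    {"x": -0.0386, "y": 0.0703, "z": 0, "wx": 0, "wy": 0, "wz": 0, "claw": 0.015},
    {"x": -0.0525, "y": 0.0676, "z": 0, "wx": 0, "wy": 0, "wz": 0, "claw": 0.015},
  ],
)

```text
t: 12.4
eef_pos: [495.4, -225.4, 132.3]
tcp_rot: [0.749, 0.663, 0.001, 0.0]
contact_force: [-0.6, 3.2, 9.3]
finger_gap: 20.9
```

```bash
python3 crank.py 8 18 -386.8
```

```text
t 12.4 at [ 495.4 -225.4  132.3] F [-0.6  3.2  9.3] gap 20.9 measured angle -25.8 r 44.4
1 -404.8 [-0.0123 -0.0068]
2 -422.8 [-0.022 -0.017]
3 -440.8 [-0.028  -0.0298]
4 -458.8 [-0.0297 -0.0438]
5 -476.8 [-0.0271 -0.0576]
6 -494.8 [-0.0203 -0.0699]
7 -512.8 [-0.0101 -0.0796]
8 -530.8 [ 0.0027 -0.0856]
```

Emit:
step_arm(
  plan=[
    {"x": -0.0123, "y": -0.0068, "z": 0, "wx": 0, "wy": 0, "wz": 0, "claw": 0.015},
    {"x": -0.022, "y": -0.017, "z": 0, "wx": 0, "wy": 0, "wz": 0, "claw": 0.015},
    {"x": -0.028, "y": -0.0298, "z": 0, "wx": 0, "wy": 0, "wz": 0, "claw": 0.015},
    {"x": -0.0297, "y": -0.0438, "z": 0, "wx": 0, "wy": 0, "wz": 0, "claw": 0.015},
    {"x": -0.0271, "y": -0.0576, "z": 0, "wx": 0, "wy": 0, "wz": 0, "claw": 0.015},
    {"x": -0.0203, "y": -0.0699, "z": 0, "wx": 0, "wy": 0, "wz": 0, "claw": 0.015},
    {"x": -0.0101, "y": -0.0796, "z": 0, "wx": 0, "wy": 0, "wz": 0, "claw": 0.015},
    {"x": 0.0027, "y": -0.0856, "z": 0, "wx": 0, "wy": 0, "wz": 0, "claw": 0.015},
  ],
)

```text
t: 13.2
eef_pos: [409.8, -212.9, 132.4]
tcp_rot: [0.749, 0.663, 0.0, 0.001]
contact_force: [4.2, -2.3, 5.0]
finger_gap: 20.8
```

```bash
python3 crank.py 8 18 -530.8
```

```text
t 13.2 at [ 409.8 -212.9  132.4] F [ 4.2 -2.3  5. ] gap 20.8 measured angle -171.5 r 46.1
1 -548.8 [ 0.014  -0.0018]
2 -566.8 [0.0278 0.0009]
3 -584.8 [0.0401 0.0077]
4 -602.8 [0.0498 0.0179]
5 -620.8 [0.0558 0.0307]
6 -638.8 [0.0575 0.0446]
7 -656.8 [0.0549 0.0585]
8 -674.8 [0.0481 0.0708]
```

Emit:
step_arm(
  plan=[
    {"x": 0.014, "y": -0.0018, "z": 0, "wx": 0, "wy": 0, "wz": 0, "claw": 0.015},
    {"x": 0.0278, "y": 0.0009, "z": 0, "wx": 0, "wy": 0, "wz": 0, "claw": 0.015},
    {"x": 0.0401, "y": 0.0077, "z": 0, "wx": 0, "wy": 0, "wz": 0, "claw": 0.015},
    {"x": 0.0498, "y": 0.0179, "z": 0, "wx": 0, "wy": 0, "wz": 0, "claw": 0.015},
    {"x": 0.0558, "y": 0.0307, "z": 0, "wx": 0, "wy": 0, "wz": 0, "claw": 0.015},
    {"x": 0.0558, "y": 0.0307, "z": 0, "wx": 0, "wy": 0, "wz": 0, "claw": 0.015},
  ],
)

```text
t: 13.8
eef_pos: [449.1, -161.5, 132.3]
tcp_rot: [0.748, 0.663, -0.0, 0.001]
contact_force: [2.9, -5.3, 6.3]
finger_gap: 21.2
```

```bash
python3 crank.py 0 18 -620.8; python3 look.py w9; python3 -c "
from h import *
I=cv2.imread('pics/w9.png'); cv2.imwrite('pics/w9c.png',cv2.resize(I[130:250,240:400],(800,600),interpolation=cv2.INTER_CUBIC))"
```

```text
t 13.8 at [ 449.1 -161.5  132.3] F [ 2.9 -5.3  6.3] gap 21.2 measured angle 98.1 r 45.0
13.8 [ 449.06708364 -161.53867189  132.32221334] [-0.008 -0.013 -0.014 -0.011  0.019  0.005] [ 7.48225914e-01  6.63442769e-01 -2.64419718e-04  1.26671060e-03]
```

View pics/w9.png

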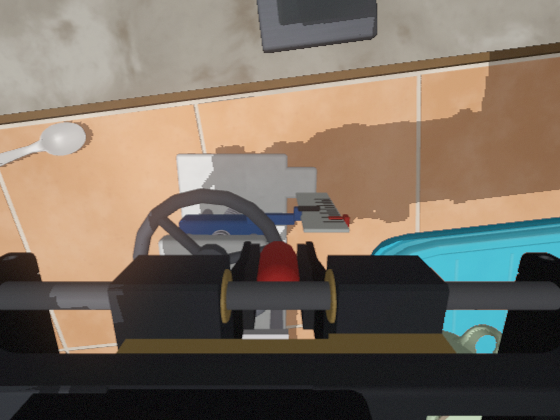

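View pics/w9c.png

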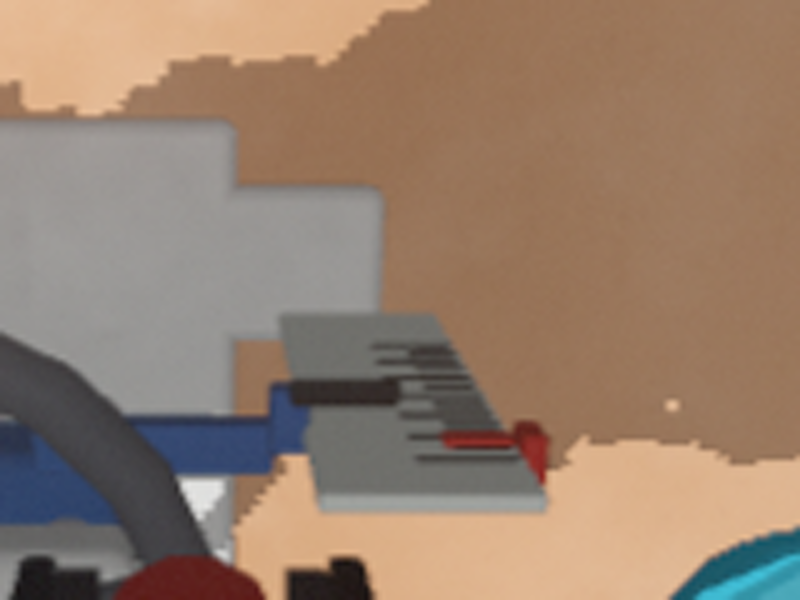

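The pointer tip is at about (319,208) and the red clip at (336,218), so the pointer is still well below the mark. I triangulate the mark across the views.

```bash
python3 - <<'E'
from h import *
I=cv2.imread('pics/w8.png'); cv2.imwrite('pics/w8c.png',cv2.resize(I[150:230,280:360],(640,640),interpolation=cv2.INTER_CUBIC)[:600])
I=cv2.imread('pics/w9.png'); cv2.imwrite('pics/w9d.png',cv2.resize(I[180:240,280:360],(800,600),interpolation=cv2.INTER_CUBIC))
I=cv2.imread('pics/w7.png'); cv2.imwrite('pics/w7d.png',cv2.resize(I[110:170,260:340],(800,600),interpolation=cv2.INTER_CUBIC))
E
```

```text
(no output)
```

View pics/w8c.png

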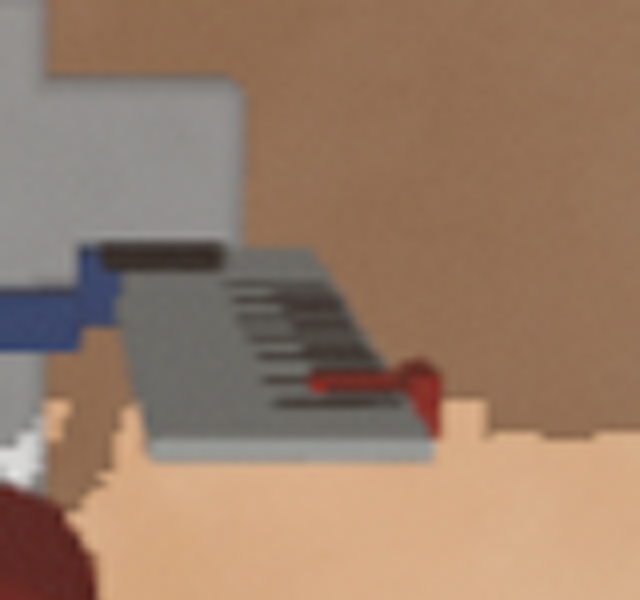

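View pics/w9d.png

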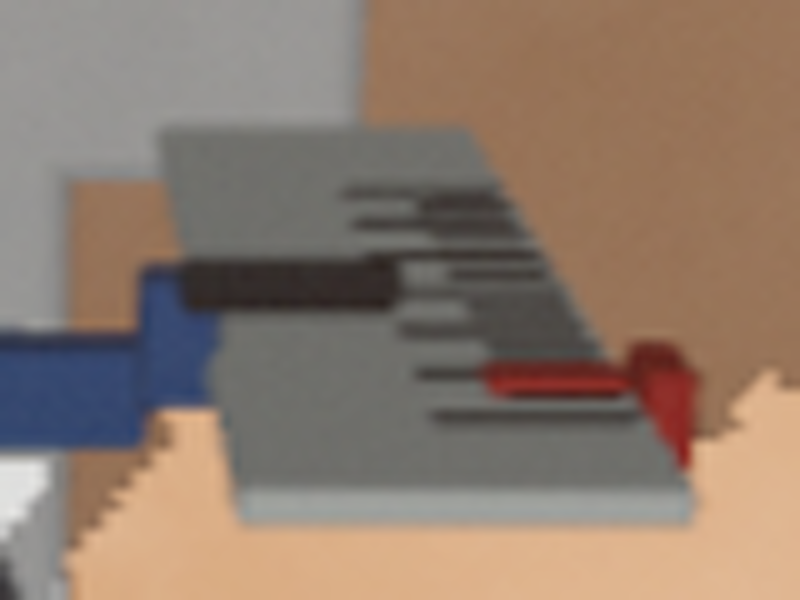

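View pics/w7d.png

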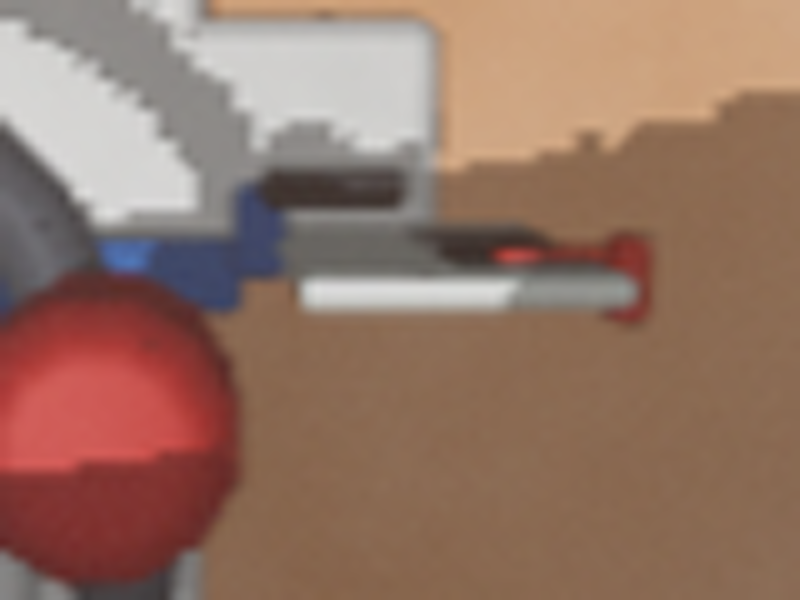

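```bash
cat > tri.py <<'E'
from h import *
import pickle
def tri(obs):
    A=np.zeros((3,3));b=np.zeros(3)
    L=[]
    for n,uv in obs:
        st,s=pickle.load(open(n+".pkl","rb")); Rm,c=wcam(s,st)
        d=Rm.T@np.array([(uv[0]-s["cx"])/s["fx"],(uv[1]-s["cy"])/s["fy"],1.]); d/=np.linalg.norm(d)
        P=np.eye(3)-np.outer(d,d); A+=P;b+=P@c; L.append((c,P))
    x=np.linalg.solve(A,b); return x.round(1),[round(float(np.linalg.norm(P@(x-c))),2) for c,P in L]
if __name__=="__main__":
    print("mark789",tri([("w7",(310,135.5)),("w8",(319,197.75)),("w9",(328.7,217.8))]))
    print("mark79",tri([("w7",(310,135.5)),("w9",(328.7,217.8))]))
    print("ptr0 78",tri([("w7",(300.5,129)),("w8",(307.75,182.1))]))
    st,s=pickle.load(open("w9.pkl","rb")); rc=wcam(s,st)
    for z in (77,79,81): print("ptr9",ray(s,(320,208.8),z,rc))
    # plate top edge corner left: w7 (300,292)->(290,139.2)top back? w8 (150,437)/8, w9 (238,488)/10
    print("plate top-left front",tri([("w8",(280+148/8,150+437/8)),("w9",(280+23.8,180+48.8)),("w7",(290.2,137.8))]))
    rows=[190,222,257,293,330,373,415]
    for y0 in (439,441,443):
        # ray intersect plane along seat x dir through plate front face near y=-112 : x=y0
        n=np.array([np.cos(np.radians(-7)),np.sin(np.radians(-7)),0]);p0=np.array([y0,-115,0])
        Rm,c=rc; out=[]
        for (u,v) in [(400+3*i,r) for i,r in enumerate(rows)]+[(487,380),(400,288),(238,488),(160,130)]:
            d=Rm.T@np.array([(280+u/10-s["cx"])/s["fx"],(180+v/10-s["cy"])/s["fy"],1.]); out.append((c+d*(n@(p0-c))/(n@d))[2].round(1))
        print(y0,out)
E
python3 tri.py
```

```text
mark789 (array([ 444.4, -124.9,   87.3]), [0.2, 0.1, 0.24])
mark79 (array([ 444.4, -124.9,   87.2]), [0.21, 0.21])
ptr0 78 (array([ 439.5, -130. ,   39.7]), [0.04, 0.04])
ptr9 [ 440.20648351 -129.62826548   77.        ]
ptr9 [ 439.57575041 -129.83442661   79.        ]
ptr9 [ 438.94501731 -130.04058775   81.        ]
plate top-left front (array([ 442.8, -144.3,  107.5]), [0.07, 0.05, 0.04])
439 [np.float64(60.1), np.float64(69.5), np.float64(79.1), np.float64(88.1), np.float64(96.8), np.float64(106.0), np.float64(114.3), np.float64(107.4), np.float64(86.9), np.float64(127.3), np.float64(40.4)]
441 [np.float64(52.6), np.float64(62.3), np.float64(72.2), np.float64(81.6), np.float64(90.5), np.float64(100.0), np.float64(108.5), np.float64(101.4), np.float64(80.3), np.float64(122.0), np.float64(32.3)]
443 [np.float64(45.1), np.float64(55.2), np.float64(65.3), np.float64(75.0), np.float64(84.2), np.float64(94.0), np.float64(102.8), np.float64(95.5), np.float64(73.7), np.float64(116.6), np.float64(24.3)]
```

```bash
python3 crank.py 7 18 -620.8
```

```text
t 13.85 at [ 448.8 -161.6  132.3] F [ 2.5 -5.3  7.6] gap 21.0 measured angle 98.4 r 45.0
1 -638.8 [0.0018 0.014 ]
2 -656.8 [-0.0009  0.0278]
3 -674.8 [-0.0077  0.0401]
4 -692.8 [-0.0179  0.0498]
5 -710.8 [-0.0307  0.0558]
6 -728.8 [-0.0446  0.0575]
7 -746.8 [-0.0585  0.0549]
```

Emit:
step_arm(
  plan=[
    {"x": 0.0018, "y": 0.014, "z": 0, "wx": 0, "wy": 0, "wz": 0, "claw": 0.015},
    {"x": -0.0009, "y": 0.0278, "z": 0, "wx": 0, "wy": 0, "wz": 0, "claw": 0.015},
    {"x": -0.0077, "y": 0.0401, "z": 0, "wx": 0, "wy": 0, "wz": 0, "claw": 0.015},
    {"x": -0.0179, "y": 0.0498, "z": 0, "wx": 0, "wy": 0, "wz": 0, "claw": 0.015},
    {"x": -0.0307, "y": 0.0558, "z": 0, "wx": 0, "wy": 0, "wz": 0, "claw": 0.015},
    {"x": -0.0446, "y": 0.0575, "z": 0, "wx": 0, "wy": 0, "wz": 0, "claw": 0.015},
    {"x": -0.0585, "y": 0.0549, "z": 0, "wx": 0, "wy": 0, "wz": 0, "claw": 0.015},
    {"x": -0.0585, "y": 0.0549, "z": 0, "wx": 0, "wy": 0, "wz": 0, "claw": 0.015},
  ],
)

```text
t: 14.65
eef_pos: [494.6, -226.7, 132.4]
tcp_rot: [0.749, 0.662, -0.0, 0.0]
contact_force: [-0.0, -2.3, 8.3]
finger_gap: 20.9
```

```bash
python3 crank.py 0 18 -746.8; python3 look.py w10
```

```text
t 14.65 at [ 494.6 -226.7  132.4] F [-0.  -2.3  8.3] gap 20.9 measured angle -27.7 r 44.3
14.65 [ 494.58862193 -226.71165067  132.35228342] [ 0.016 -0.002 -0.005  0.007  0.007 -0.014] [ 7.49186612e-01  6.62358933e-01 -1.16992046e-04  2.24722229e-04]
```

View pics/w10.png

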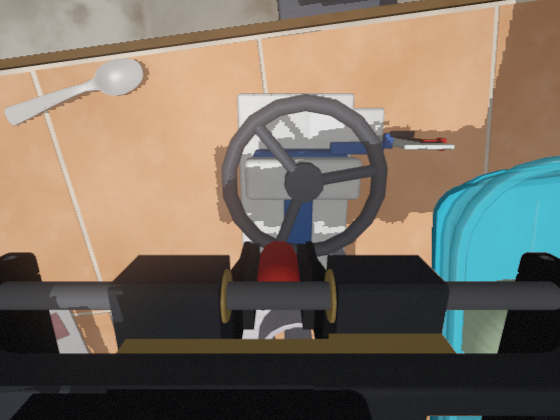

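Emit:
step_arm(
  plan=[
    {"x": 0, "y": 0, "z": 0, "wx": 0, "wy": 0, "wz": 0, "claw": 0.03},
    {"x": 0, "y": 0, "z": 0, "wx": 0, "wy": 0, "wz": 0, "claw": 0.045},
    {"x": 0, "y": 0, "z": 0, "wx": 0, "wy": 0, "wz": 0, "claw": 0.045},
    {"x": 0, "y": 0, "z": -0.02, "wx": 0, "wy": 0, "wz": 0, "claw": 0.045},
    {"x": 0, "y": 0, "z": -0.05, "wx": 0, "wy": 0, "wz": 0, "claw": 0.045},
    {"x": 0, "y": 0, "z": -0.06, "wx": 0, "wy": 0, "wz": 0, "claw": 0.045},
    {"x": 0, "y": 0, "z": -0.06, "wx": 0, "wy": 0, "wz": 0, "claw": 0.045},
  ],
)

```text
t: 15.4
eef_pos: [494.9, -225.8, 192.5]
tcp_rot: [0.749, 0.663, 0.001, 0.001]
contact_force: [0.2, 0.3, -0.4]
finger_gap: 44.9
```

```bash
python3 -c "
from h import *
mv((405,-130,155),83)"
```

```text
move [ 0.0841 -0.101   0.0373] rot [ 0.0022 -0.0003  0.0001] t 15.4 at [ 494.9 -225.8  192.5] F [ 0.2  0.3 -0.4] gap 44.9
```

Emit:
step_arm(
  plan=[
    {"x": 0.025, "y": -0.03, "z": 0, "wx": -0.03, "wy": 0, "wz": 0, "claw": 0.045},
    {"x": 0.05, "y": -0.06, "z": 0, "wx": -0.1, "wy": 0, "wz": 0, "claw": 0.045},
    {"x": 0.084, "y": -0.085, "z": 0.01, "wx": -0.18, "wy": 0, "wz": 0, "claw": 0.045},
    {"x": 0.084, "y": -0.101, "z": 0.02, "wx": -0.26, "wy": 0, "wz": 0, "claw": 0.045},
    {"x": 0.084, "y": -0.101, "z": 0.037, "wx": -0.35, "wy": 0, "wz": 0, "claw": 0.045},
    {"x": 0.084, "y": -0.101, "z": 0.037, "wx": -0.35, "wy": 0, "wz": 0, "claw": 0.045},
    {"x": 0.084, "y": -0.101, "z": 0.037, "wx": -0.35, "wy": 0, "wz": 0, "claw": 0.045},
    {"x": 0.084, "y": -0.101, "z": 0.037, "wx": -0.35, "wy": 0, "wz": 0, "claw": 0.045},
  ],
)

```text
t: 16.2
eef_pos: [406.8, -130.3, 155.8]
tcp_rot: [0.737, 0.652, 0.116, 0.131]
contact_force: [0.6, -1.4, 1.1]
finger_gap: 44.8
```

```bash
python3 look.py w11; python3 -c "
from h import *
I=cv2.imread('pics/w11.png'); cv2.imwrite('pics/w11c.png',cv2.resize(I[120:240,220:380],(800,600),interpolation=cv2.INTER_CUBIC))"
```

```text
16.2 [ 406.80244477 -130.27774731  155.8200415 ] [-0.004  0.003  0.015  0.003  0.005 -0.008] [0.73747215 0.65233234 0.11600451 0.13092101]
```

View pics/w11.png

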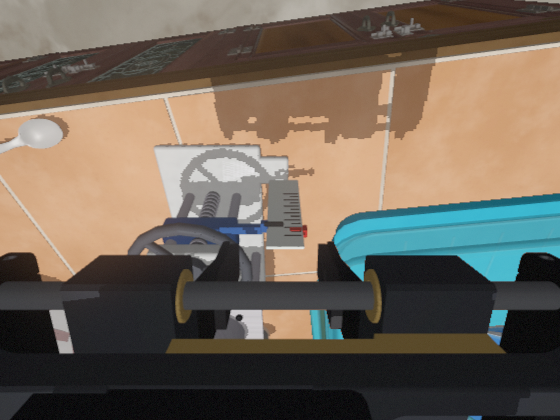

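View pics/w11c.png

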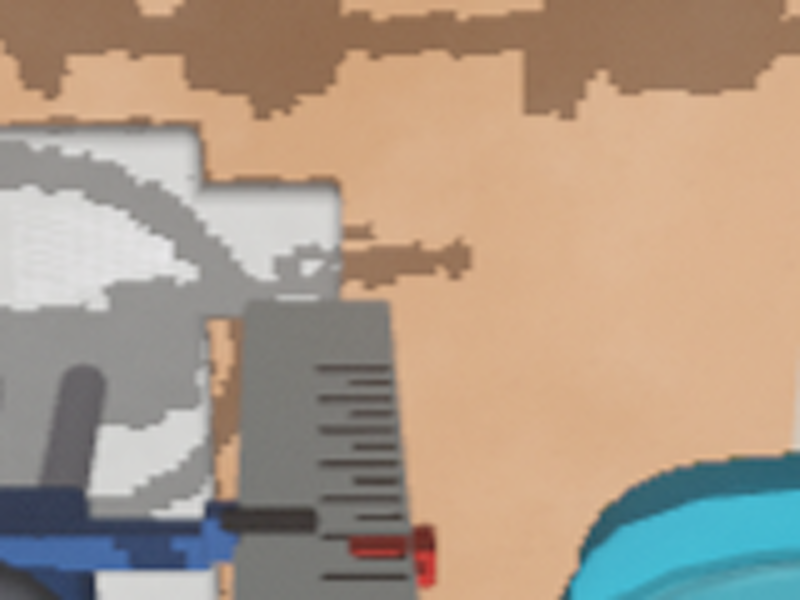

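The scale reads clearly now. The pointer tip is at (283,224). The red clip bar is at (290–301,229), just above a long tick at row 227.6.

```bash
python3 - <<'E'
from tri import *
print("mark all",tri([("w7",(310,135.5)),("w8",(319,197.75)),("w9",(328.7,217.8)),("w11",(290,229.4))]))
print("mark 7,11",tri([("w7",(310,135.5)),("w11",(290,229.4))]),tri([("w8",(319,197.75)),("w11",(290,229.4))]))
print("ptr now w10,w11",tri([("w10",(414,134.5)),("w11",(283.2,223.8))]))
n=np.array([np.cos(np.radians(-7)),np.sin(np.radians(-7)),0])
def pl(w,uv,p0):
    st,s=pickle.load(open(w+".pkl","rb")); Rm,c=wcam(s,st); d=Rm.T@np.array([(uv[0]-s["cx"])/s["fx"],(uv[1]-s["cy"])/s["fy"],1.]); return (c+d*(n@(np.array(p0)-c))/(n@d)).round(1)
for dx in(-1,0,1):
  print("ptr",pl("w11",(283.2,223.8),(439.5+dx,-130,0)),"mark",pl("w11",(290,229.4),(444.4+dx,-125,0)))
  print("ticks",[float(pl("w11",(220+320/5,120+r/5),(445+dx,-127,0))[2]) for r in (368,398,430,463,498,538,577)])
I=cv2.imread('pics/w10.png'); cv2.imwrite('pics/w10c.png',cv2.resize(I[110:170,380:460],(800,600),interpolation=cv2.INTER_CUBIC))
I=cv2.imread('pics/w11.png'); cv2.imwrite('pics/w11d.png',cv2.resize(I[205:250,260:320],(800,600),interpolation=cv2.INTER_CUBIC))
E
```

```text
mark all (array([ 444.1, -125.1,   88.8]), [0.31, 0.1, 0.31, 0.18])
mark 7,11 (array([ 444.2, -125. ,   88.9]), [0.22, 0.22]) (array([ 444. , -125.1,   89.1]), [0.11, 0.11])
ptr now w10,w11 (array([ 439.3, -130.2,   86.9]), [0.17, 0.17])
ptr [ 438.5 -130.2   87.7] mark [ 443.4 -125.2   89.7]
ticks [36.1, 46.1, 56.2, 66.0, 75.9, 86.5, 96.1]
ptr [ 439.5 -130.3   86.5] mark [ 444.4 -125.3   88.6]
ticks [34.6, 44.7, 54.9, 64.7, 74.7, 85.3, 95.0]
ptr [ 440.4 -130.4   85.3] mark [ 445.4 -125.3   87.4]
ticks [33.1, 43.3, 53.5, 63.5, 73.4, 84.1, 93.9]
```

View pics/w11d.png

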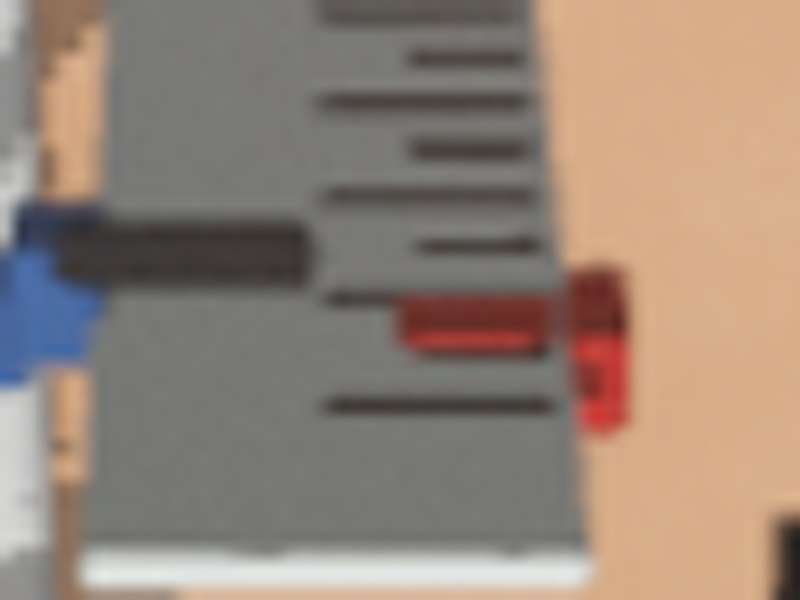

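The long ticks stand at 35…95 mm. The clip bar spans about 86.6–90.1 mm, so the mark is at about 88.4 mm. The pointer is at about 86.4 mm, so 2 mm or roughly 36° is left.

```bash
python3 -c "
from h import *
mv((495,-226.3,192),83)"
```

```text
move [-0.0845  0.1055  0.0003] rot [ 0.352  -0.0004 -0.0006] t 16.25 at [ 407.  -130.3  155.9] F [ 0.8 -1.3  0.2] gap 44.7
```

Emit:
step_arm(
  plan=[
    {"x": -0.01, "y": 0.02, "z": -0.01, "wx": 0.05, "wy": 0, "wz": 0, "claw": 0.045},
    {"x": -0.03, "y": 0.045, "z": -0.015, "wx": 0.12, "wy": 0, "wz": 0, "claw": 0.045},
    {"x": -0.055, "y": 0.075, "z": -0.015, "wx": 0.22, "wy": 0, "wz": 0, "claw": 0.045},
    {"x": -0.0845, "y": 0.1055, "z": -0.005, "wx": 0.3, "wy": 0, "wz": 0, "claw": 0.045},
    {"x": -0.0845, "y": 0.1055, "z": 0, "wx": 0.352, "wy": 0, "wz": 0, "claw": 0.045},
    {"x": -0.0845, "y": 0.1055, "z": 0, "wx": 0.352, "wy": 0, "wz": 0, "claw": 0.045},
    {"x": -0.0845, "y": 0.1055, "z": 0, "wx": 0.352, "wy": 0, "wz": 0, "claw": 0.045},
  ],
)

```text
t: 16.95
eef_pos: [493.0, -226.5, 190.2]
tcp_rot: [0.749, 0.662, -0.001, -0.001]
contact_force: [-0.5, 1.1, -0.6]
finger_gap: 44.7
```

```bash
python3 look.py w12; python3 -c "
from h import *
mv((494.8,-226.4,132),83)"
```

```text
16.95 [ 492.96383131 -226.48292811  190.18164138] [ 0.013 -0.045 -0.035  0.005  0.003 -0.001] [ 7.49183694e-01  6.62361031e-01 -5.63042141e-04 -1.15739449e-03]
move [0.     0.0026 0.0587] rot [-0.0018 -0.0005 -0.0001] t 17.0 at [ 492.4 -226.2  190.7] F [-0.4  0.7  0.4] gap 44.9
```

View pics/w12.png

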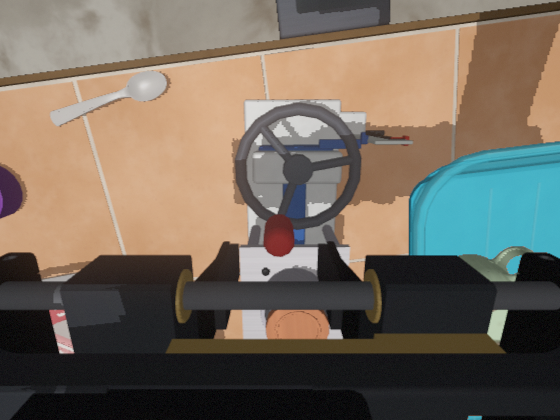

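The knob is centred at (279,235), and the copper base now stands above the ring at (298,325).

Emit:
step_arm(
  newtons=20,
  plan=[
    {"x": 0, "y": 0.002, "z": 0.025, "wx": 0, "wy": 0, "wz": 0, "claw": 0.045},
    {"x": 0, "y": 0.002, "z": 0.05, "wx": 0, "wy": 0, "wz": 0, "claw": 0.045},
    {"x": 0, "y": 0.002, "z": 0.0585, "wx": 0, "wy": 0, "wz": 0, "claw": 0.04},
    {"x": 0, "y": 0.002, "z": 0.0585, "wx": 0, "wy": 0, "wz": 0, "claw": 0.025},
    {"x": 0, "y": 0.002, "z": 0.0585, "wx": 0, "wy": 0, "wz": 0, "claw": 0.015},
    {"x": 0, "y": 0.002, "z": 0.0585, "wx": 0, "wy": 0, "wz": 0, "claw": 0.015},
    {"x": 0, "y": 0.002, "z": 0.0585, "wx": 0, "wy": 0, "wz": 0, "claw": 0.015},
  ],
)

```text
t: 17.7
eef_pos: [495.2, -226.6, 133.7]
tcp_rot: [0.749, 0.663, 0.0, 0.0]
contact_force: [-0.3, 0.5, 3.8]
finger_gap: 21.1
```

```bash
python3 crank.py 4 9 -27.2
```

```text
t 17.7 at [ 495.2 -226.6  133.7] F [-0.3  0.5  3.8] gap 21.1 measured angle -27.3 r 44.7
1 -36.2 [-0.0064 -0.003 ]
2 -45.2 [-0.0123 -0.0069]
3 -54.2 [-0.0175 -0.0117]
4 -63.2 [-0.0219 -0.0172]
```

Emit:
step_arm(
  plan=[
    {"x": -0.0064, "y": -0.003, "z": 0, "wx": 0, "wy": 0, "wz": 0, "claw": 0.015},
    {"x": -0.0123, "y": -0.0069, "z": 0, "wx": 0, "wy": 0, "wz": 0, "claw": 0.015},
    {"x": -0.0175, "y": -0.0117, "z": 0, "wx": 0, "wy": 0, "wz": 0, "claw": 0.015},
    {"x": -0.0219, "y": -0.0172, "z": 0, "wx": 0, "wy": 0, "wz": 0, "claw": 0.015},
    {"x": -0.0219, "y": -0.0172, "z": 0, "wx": 0, "wy": 0, "wz": 0, "claw": 0.015},
    {"x": -0.0219, "y": -0.0172, "z": 0, "wx": 0, "wy": 0, "wz": 0, "claw": 0.015},
  ],
)

```text
t: 18.3
eef_pos: [474.6, -247.0, 133.7]
tcp_rot: [0.749, 0.663, -0.0, 0.0]
contact_force: [-1.1, 1.4, 6.9]
finger_gap: 21.2
```

```bash
python3 crank.py 0 9 -63.2
```

```text
t 18.3 at [ 474.6 -247.   133.7] F [-1.1  1.4  6.9] gap 21.2 measured angle -64.8 r 45.2
```

Now I let go, rise, and look again from the front.

Emit:
step_arm(
  plan=[
    {"x": 0, "y": 0, "z": 0, "wx": 0, "wy": 0, "wz": 0, "claw": 0.03},
    {"x": 0, "y": 0, "z": 0, "wx": 0, "wy": 0, "wz": 0, "claw": 0.045},
    {"x": 0, "y": 0, "z": 0, "wx": 0, "wy": 0, "wz": 0, "claw": 0.045},
    {"x": 0, "y": 0, "z": -0.02, "wx": 0, "wy": 0, "wz": 0, "claw": 0.045},
    {"x": 0, "y": 0, "z": -0.05, "wx": 0, "wy": 0, "wz": 0, "claw": 0.045},
    {"x": 0, "y": 0, "z": -0.06, "wx": 0, "wy": 0, "wz": 0, "claw": 0.045},
    {"x": 0, "y": 0, "z": -0.06, "wx": 0, "wy": 0, "wz": 0, "claw": 0.045},
  ],
)

```text
t: 19.0
eef_pos: [475.6, -246.5, 193.6]
tcp_rot: [0.749, 0.663, 0.0, 0.001]
contact_force: [-0.0, 0.4, -0.1]
finger_gap: 44.8
```

```bash
python3 -c "
from h import *
mv((407,-130.3,155.8),83)"
```

```text
move [ 0.107  -0.0823  0.0376] rot [ 0.0014  0.0003 -0.0001] t 19.0 at [ 475.6 -246.5  193.6] F [-0.   0.4 -0.1] gap 44.8
```

Emit:
step_arm(
  plan=[
    {"x": 0.025, "y": -0.02, "z": 0, "wx": -0.03, "wy": 0, "wz": 0, "claw": 0.045},
    {"x": 0.06, "y": -0.04, "z": 0, "wx": -0.1, "wy": 0, "wz": 0, "claw": 0.045},
    {"x": 0.09, "y": -0.065, "z": 0.01, "wx": -0.18, "wy": 0, "wz": 0, "claw": 0.045},
    {"x": 0.107, "y": -0.082, "z": 0.02, "wx": -0.26, "wy": 0, "wz": 0, "claw": 0.045},
    {"x": 0.107, "y": -0.082, "z": 0.037, "wx": -0.35, "wy": 0, "wz": 0, "claw": 0.045},
    {"x": 0.107, "y": -0.082, "z": 0.037, "wx": -0.35, "wy": 0, "wz": 0, "claw": 0.045},
    {"x": 0.107, "y": -0.082, "z": 0.037, "wx": -0.35, "wy": 0, "wz": 0, "claw": 0.045},
    {"x": 0.107, "y": -0.082, "z": 0.037, "wx": -0.35, "wy": 0, "wz": 0, "claw": 0.045},
  ],
)

```text
t: 19.8
eef_pos: [408.8, -130.0, 156.8]
tcp_rot: [0.738, 0.652, 0.115, 0.13]
contact_force: [0.0, 0.0, -0.3]
finger_gap: 45.1
```

```bash
python3 look.py w13; python3 -c "
from h import *
I=cv2.imread('pics/w13.png'); cv2.imwrite('pics/w13d.png',cv2.resize(I[205:250,260:320],(800,600),interpolation=cv2.INTER_CUBIC))"
```

```text
19.8 [ 408.80996846 -130.03392286  156.79161812] [-0.005  0.005  0.015  0.001  0.004 -0.005] [0.73765547 0.6523451  0.11545544 0.13030852]
```

View pics/w13d.png

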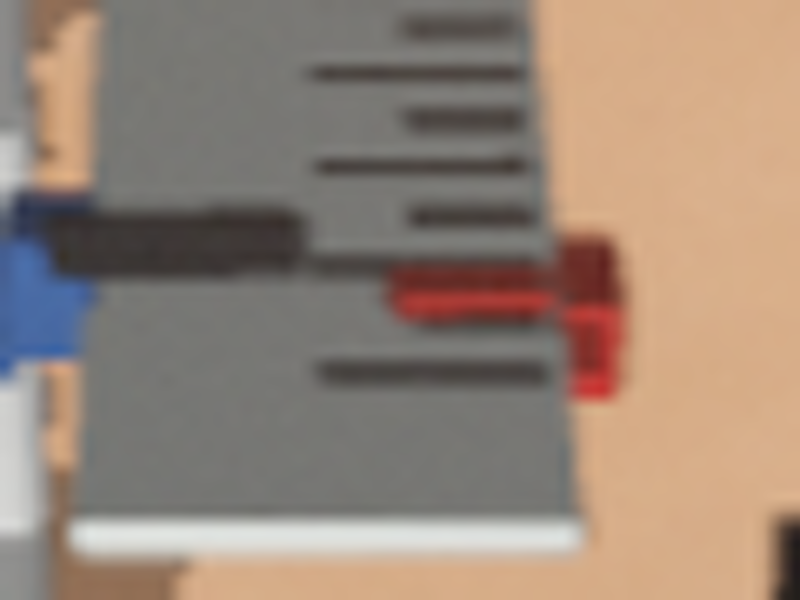

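The pointer (row mid 241) and clip bar (row mid 292) differ by 51 crop rows. That is what the 4.6 mm parallax predicts at equal height, so they are level. By angle, the pointer is at 88.5 mm and the mark at about 88.4 mm.

```bash
python3 - <<'E'
from h import *
import pickle
_,s=pickle.load(open("w6.pkl","rb"))
print(wproj(s,(630,-228,235),83,(585,-222.4,140)))
mv((630,-228,235),83)
st=ctrl.state(); print(R.from_quat(st["tcp_rot"]).as_matrix().T@[0,0,.08])
E
```

```text
[np.float64(278.4075505434479), np.float64(157.5379874450653)]
move [-0.0701  0.2442  0.006 ] rot [ 0.3503 -0.0004 -0.0008] t 19.85 at [ 409.  -130.   156.8] F [0.6 0.2 1.3] gap 45.3
[ 4.19863793e-05  2.74513062e-02 -7.51426911e-02]
```

Emit:
step_arm(
  plan=[
    {"x": 0, "y": 0.02, "z": -0.025, "wx": 0.05, "wy": 0, "wz": 0, "claw": 0.06},
    {"x": 0, "y": 0.05, "z": -0.055, "wx": 0.12, "wy": 0, "wz": 0, "claw": 0.075},
    {"x": -0.015, "y": 0.09, "z": -0.055, "wx": 0.2, "wy": 0, "wz": 0, "claw": 0.075},
    {"x": -0.03, "y": 0.13, "z": -0.04, "wx": 0.27, "wy": 0, "wz": 0, "claw": 0.075},
    {"x": -0.045, "y": 0.17, "z": -0.02, "wx": 0.35, "wy": 0, "wz": 0, "claw": 0.075},
    {"x": -0.06, "y": 0.21, "z": -0.005, "wx": 0.35, "wy": 0, "wz": 0, "claw": 0.075},
    {"x": -0.07, "y": 0.244, "z": 0.006, "wx": 0.35, "wy": 0, "wz": 0, "claw": 0.075},
    {"x": -0.07, "y": 0.244, "z": 0.006, "wx": 0.35, "wy": 0, "wz": 0, "claw": 0.075},
  ],
)

```text
t: 20.65
eef_pos: [632.0, -230.0, 229.9]
tcp_rot: [0.75, 0.662, -0.001, -0.001]
contact_force: [-1.3, 0.7, -0.7]
finger_gap: 75.0
```

Emit:
step_arm(
  plan=[
    {"x": 0, "y": 0, "z": 0, "wx": 0, "wy": 0, "wz": 0, "claw": 0.075},
    {"x": 0, "y": 0, "z": 0, "wx": 0, "wy": 0, "wz": 0, "claw": 0.075},
    {"x": 0, "y": 0, "z": 0, "wx": 0, "wy": 0, "wz": 0, "claw": 0.075},
  ],
)

```text
t: 20.95
eef_pos: [627.0, -227.4, 234.1]
tcp_rot: [0.749, 0.663, -0.0, -0.0]
contact_force: [0.0, -0.4, -0.5]
finger_gap: 75.2
```

```bash
python3 look.py w14
```

```text
20.95 [ 626.97134719 -227.40569262  234.08643914] [ 0.003 -0.011 -0.002  0.001  0.002 -0.001] [ 7.48860388e-01  6.62727653e-01 -1.78501992e-04 -3.80374589e-04]
```

View pics/w14.png

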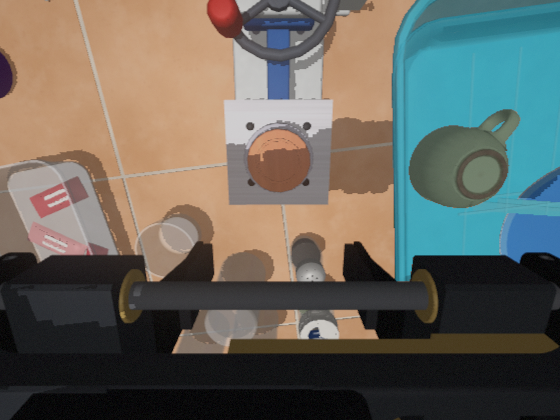

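```bash
python3 - <<'E'
from h import *
import pickle
st,s=pickle.load(open("w14.pkl","rb")); rc=wcam(s,st); I=s["image"]
h=cv2.cvtColor(I,cv2.COLOR_BGR2HSV)
m=((h[...,1]>90)).astype(np.uint8); mm=np.zeros_like(m); mm[112:200,234:325]=m[112:200,234:325]
n,l,sg,c=cv2.connectedComponentsWithStats(mm); k=1+np.argmax(sg[1:,4]); print(sg[k],c[k])
cn=max(cv2.findContours((l==k).astype(np.uint8),cv2.RETR_EXTERNAL,cv2.CHAIN_APPROX_NONE)[0],key=cv2.contourArea)
e=cv2.fitEllipse(cn); print(e)
P=ray(s,e[0],140.6,rc); print(P,"diam",np.linalg.norm(ray(s,(e[0][0]-e[1][0]/2,e[0][1]),140.6,rc)-ray(s,(e[0][0]+e[1][0]/2,e[0][1]),140.6,rc)))
o=I.copy(); cv2.ellipse(o,e,(0,255,0),1); cv2.imwrite("pics/w14c.png",cv2.resize(o[105:205,215:345],(780,600),interpolation=cv2.INTER_NEAREST))
mv((P[0],P[1],180),83)
E
```

```text
[ 248  129   62   63 3060] [278.29379085 160.03398693]
((278.2892761230469, 160.04074096679688), (61.156307220458984, 61.890235900878906), 174.05438232421875)
[ 583.75038849 -222.11548739  140.6       ] diam 50.70799163667741
move [-0.0001 -0.0435  0.0542] rot [-0.0006 -0.0002  0.0004] t 21.0 at [ 627.  -227.3  234.2] F [ 0.1 -0.3  0.1] gap 75.0
```

View pics/w14c.png

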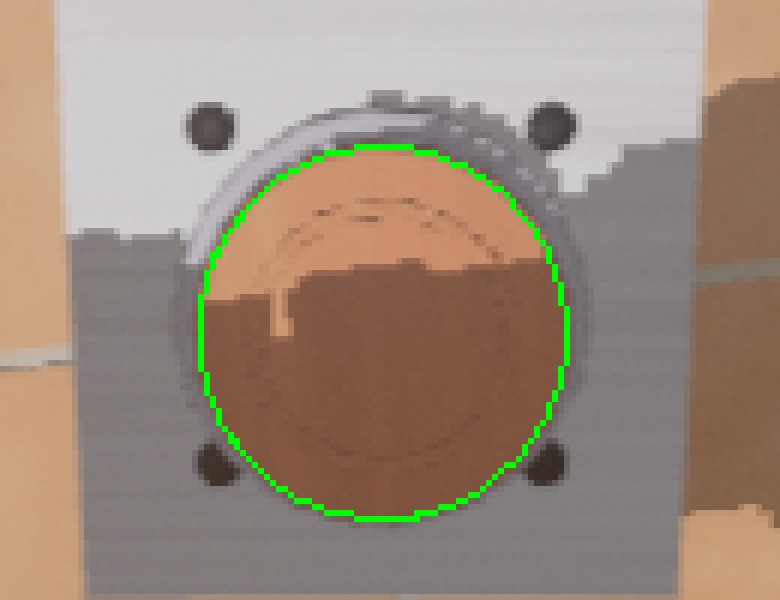

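Emit:
step_arm(
  plan=[
    {"x": 0, "y": -0.02, "z": 0.01, "wx": 0, "wy": 0, "wz": 0, "claw": 0.075},
    {"x": 0, "y": -0.0435, "z": 0.025, "wx": 0, "wy": 0, "wz": 0, "claw": 0.075},
    {"x": 0, "y": -0.0435, "z": 0.054, "wx": 0, "wy": 0, "wz": 0, "claw": 0.075},
    {"x": 0, "y": -0.0435, "z": 0.07, "wx": 0, "wy": 0, "wz": 0, "claw": 0.075},
    {"x": 0, "y": -0.0435, "z": 0.07, "wx": 0, "wy": 0, "wz": 0, "claw": 0.075},
    {"x": 0, "y": -0.0435, "z": 0.07, "wx": 0, "wy": 0, "wz": 0, "claw": 0.075},
  ],
)

```text
t: 21.6
eef_pos: [584.4, -222.4, 164.3]
tcp_rot: [0.749, 0.663, -0.0, -0.0]
contact_force: [0.4, -0.0, 0.7]
finger_gap: 75.3
```

```bash
python3 look.py w15; python3 -c "
from h import *
mv((583.8,-222.1,132.5),83)"
```

```text
21.6 [ 584.36672092 -222.35571186  164.3459344 ] [-0.002 -0.009  0.028  0.004  0.002  0.   ] [ 7.48732310e-01  6.62872378e-01 -3.71509954e-04 -2.17612381e-05]
move [ 0.0002 -0.0012  0.0324] rot [0.0008 0.0005 0.0007] t 21.65 at [ 584.9 -222.4  164.9] F [ 0.1  0.3 -0. ] gap 74.8
```

View pics/w15.png

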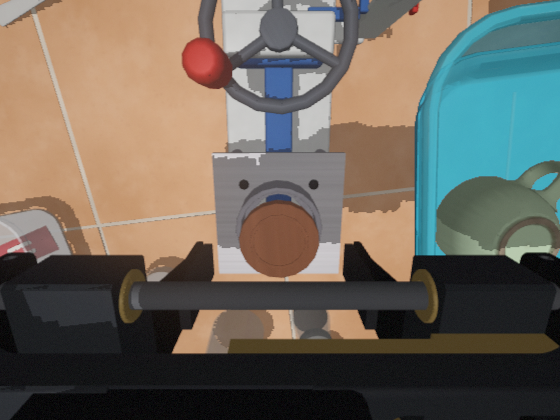

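The disc is at (279,239), centred between the fingers, with the ring below it still between the pegs. I triangulate the disc's top for height.

```bash
python3 - <<'E'
from tri import *
I=cv2.imread("pics/w15.png"); h=cv2.cvtColor(I,cv2.COLOR_BGR2HSV)
m=((h[...,1]>90)&((h[...,0]<20)|(h[...,0]>175))).astype(np.uint8); mm=np.zeros_like(m); mm[195:281,232:327]=m[195:281,232:327]
m=cv2.morphologyEx(mm,cv2.MORPH_OPEN,np.ones((5,5)))
n,l,sg,c=cv2.connectedComponentsWithStats(m); k=1+np.argmax(sg[1:,4]); print(sg[k],c[k])
x,y,w,hh=sg[k][:4]
cn=max(cv2.findContours((l==k).astype(np.uint8),cv2.RETR_EXTERNAL,cv2.CHAIN_APPROX_NONE)[0],key=cv2.contourArea); e=cv2.fitEllipse(cn);print(e)
print(tri([("w14",(278.3,160)),("w15",e[0])]))
o=I.copy(); cv2.ellipse(o,e,(0,255,0),1); cv2.imwrite("pics/w15c.png",cv2.resize(o[180:285,210:350],(800,600),interpolation=cv2.INTER_NEAREST))
E
```

```text
[ 232  201   95   80 5255] [278.78553758 242.41960038]
((278.80047607421875, 245.44361877441406), (84.94676208496094, 93.26010131835938), 90.14557647705078)
(array([ 582.1, -221.9,  152.6]), [0.02, 0.02])
```

View pics/w15c.png

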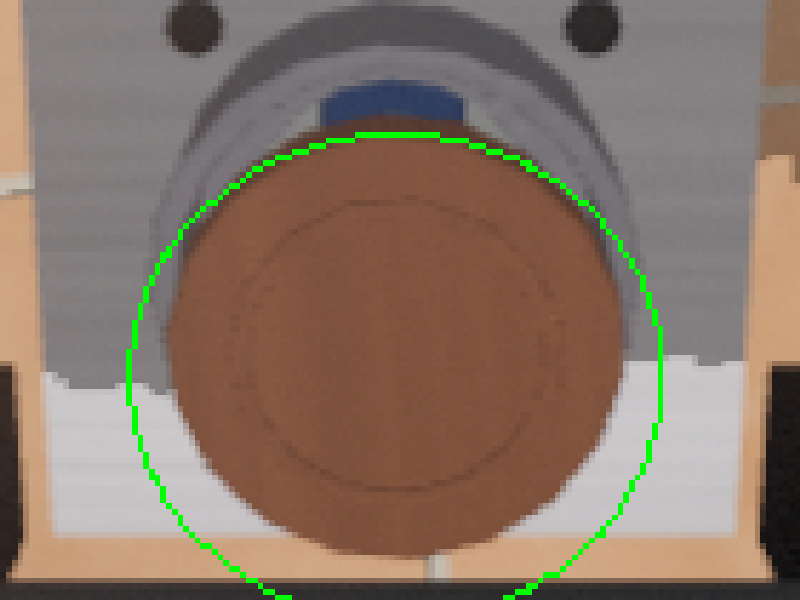

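```bash
python3 - <<'E'
from tri import *
for v in (239.8,240.3): print(tri([("w14",(278.6,159.9)),("w15",(279.3,v))]))
st,s=pickle.load(open("w15.pkl","rb")); rc=wcam(s,st)
for z in (134,137,140): print(z,np.linalg.norm(ray(s,(210+168/5.714,240),z,rc)-ray(s,(210+624/5.714,240),z,rc)), ray(s,(279.3,240.2),z,rc))
E
```

```text
(array([ 583.8, -221.8,  139.5]), [0.06, 0.06])
(array([ 583.7, -221.8,  140.7]), [0.06, 0.06])
134 53.847574857142554 [ 586.35919952 -222.02881794  134.        ]
137 53.01154301360733 [ 585.12803366 -221.89005819  137.        ]
140 52.17551117007214 [ 583.89686779 -221.75129843  140.        ]
```

Emit:
step_arm(
  newtons=15,
  plan=[
    {"x": 0, "y": -0.001, "z": 0.015, "wx": 0, "wy": 0, "wz": 0, "claw": 0.075},
    {"x": 0, "y": -0.001, "z": 0.028, "wx": 0, "wy": 0, "wz": 0, "claw": 0.075},
    {"x": 0, "y": -0.001, "z": 0.033, "wx": 0, "wy": 0, "wz": 0, "claw": 0.075},
    {"x": 0, "y": -0.001, "z": 0.033, "wx": 0, "wy": 0, "wz": 0, "claw": 0.075},
    {"x": 0, "y": -0.001, "z": 0.033, "wx": 0, "wy": 0, "wz": 0, "claw": 0.075},
  ],
)

```text
t: 22.15
eef_pos: [583.5, -222.4, 130.5]
tcp_rot: [0.749, 0.663, -0.001, -0.0]
contact_force: [0.6, -0.0, -0.5]
finger_gap: 75.4
```

```bash
python3 look.py w16; python3 -c "
from h import *
mv((583.8,-222.0,132),83)"
```

```text
22.15 [ 583.54067171 -222.42199561  130.52289576] [-0.001 -0.008  0.007 -0.     0.001  0.001] [ 7.48886599e-01  6.62697826e-01 -5.65922773e-04 -3.65322236e-04]
move [ 0.0004  0.0001 -0.0013] rot [-0.0008  0.0003  0.0003] t 22.2 at [ 583.7 -222.4  130.7] F [-0.3  0.4 -0.1] gap 75.2
```

View pics/w16.png

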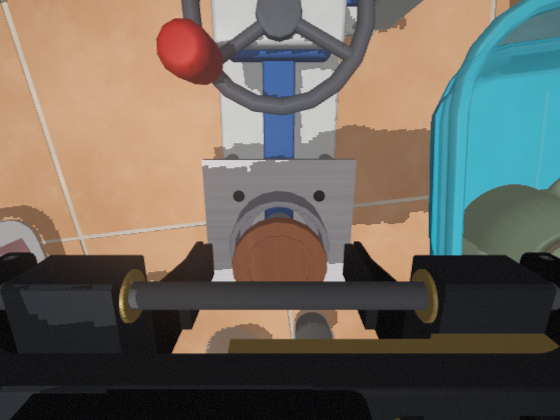

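Emit:
step_arm(
  newtons=15,
  plan=[
    {"x": 0, "y": 0, "z": -0.0015, "wx": 0, "wy": 0, "wz": 0, "claw": 0.07},
    {"x": 0, "y": 0, "z": -0.0015, "wx": 0, "wy": 0, "wz": 0, "claw": 0.06},
    {"x": 0, "y": 0, "z": -0.0015, "wx": 0, "wy": 0, "wz": 0, "claw": 0.05},
    {"x": 0, "y": 0, "z": -0.0015, "wx": 0, "wy": 0, "wz": 0, "claw": 0.047},
    {"x": 0, "y": 0, "z": -0.0015, "wx": 0, "wy": 0, "wz": 0, "claw": 0.047},
    {"x": 0, "y": 0, "z": -0.0015, "wx": 0, "wy": 0, "wz": 0, "claw": 0.047},
  ],
)

```text
t: 22.8
eef_pos: [583.2, -222.2, 131.7]
tcp_rot: [0.749, 0.663, -0.001, -0.001]
contact_force: [-0.6, -0.1, 2.1]
finger_gap: 52.2
```

Gripped at 52.2 mm. A slow lift comes first.

Emit:
step_arm(
  plan=[
    {"x": 0, "y": 0, "z": -0.005, "wx": 0, "wy": 0, "wz": 0, "claw": 0.047},
    {"x": 0, "y": 0, "z": -0.015, "wx": 0, "wy": 0, "wz": 0, "claw": 0.047},
    {"x": 0, "y": 0, "z": -0.03, "wx": 0, "wy": 0, "wz": 0, "claw": 0.047},
    {"x": 0, "y": 0, "z": -0.05, "wx": 0, "wy": 0, "wz": 0, "claw": 0.047},
    {"x": 0, "y": 0, "z": -0.07, "wx": 0, "wy": 0, "wz": 0, "claw": 0.047},
    {"x": 0, "y": 0, "z": -0.09, "wx": 0, "wy": 0, "wz": 0, "claw": 0.047},
    {"x": 0, "y": 0, "z": -0.09, "wx": 0, "wy": 0, "wz": 0, "claw": 0.047},
  ],
)

```text
t: 23.5
eef_pos: [585.1, -222.9, 225.8]
tcp_rot: [0.749, 0.663, 0.001, 0.003]
contact_force: [0.2, -0.5, 0.1]
finger_gap: 52.2
```

```bash
python3 look.py w17; python3 - <<'E'
from h import *
import pickle
_,s=pickle.load(open("w6.pkl","rb"))
# trivet from top/scene at ~ (404,252); wrist offset seen relative to top: approx (+3,-5)
for T in ((470,240,240),(450,240,230)): print(T,wproj(s,T,83,(406,250,8))); 
for d in (83,60,100): mv((450,240,240),d)
E
```

```text
23.5 [ 585.13228886 -222.87572539  225.77361412] [ 0.002  0.029 -0.065 -0.028  0.034 -0.001] [0.74882171 0.66276502 0.00149549 0.00251773]
(470, 240, 240) [np.float64(279.91391475577433), np.float64(127.75980427196316)]
(450, 240, 230) [np.float64(281.929061644537), np.float64(144.7530181284746)]
move [ 0.4426 -0.1894 -0.0169] rot [ 0.002 -0.    -0.   ] t 23.55 at [ 584.1 -222.4  223.4] F [-0.1  0.1 -0.8] gap 52.1
move [ 0.4426 -0.1894 -0.0169] rot [ 2.000e-03 -4.000e-04  4.014e-01] t 23.55 at [ 584.1 -222.4  223.4] F [-0.1  0.1 -0.8] gap 52.1
move [ 0.4426 -0.1894 -0.0169] rot [ 0.002   0.0003 -0.2967] t 23.55 at [ 584.1 -222.4  223.4] F [-0.1  0.1 -0.8] gap 52.1
```

View pics/w17.png

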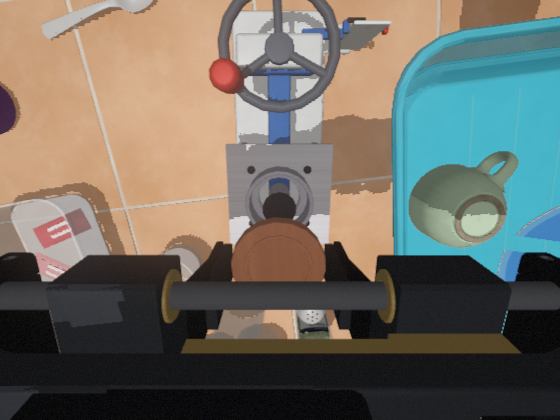

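The base is held level at (279,262). The ring stays on the seat between the pegs, with the pusher up at (279,205).

Emit:
step_arm(
  plan=[
    {"x": 0.01, "y": -0.02, "z": -0.003, "wx": 0, "wy": 0, "wz": 0, "claw": 0.047},
    {"x": 0.03, "y": -0.05, "z": -0.008, "wx": 0, "wy": 0, "wz": 0, "claw": 0.047},
    {"x": 0.06, "y": -0.08, "z": -0.015, "wx": 0, "wy": 0, "wz": 0, "claw": 0.047},
    {"x": 0.095, "y": -0.105, "z": -0.017, "wx": 0, "wy": 0, "wz": 0, "claw": 0.047},
    {"x": 0.135, "y": -0.125, "z": -0.017, "wx": 0, "wy": 0, "wz": 0, "claw": 0.047},
    {"x": 0.18, "y": -0.14, "z": -0.017, "wx": 0, "wy": 0, "wz": 0, "claw": 0.047},
    {"x": 0.225, "y": -0.15, "z": -0.017, "wx": 0, "wy": 0, "wz": 0, "claw": 0.047},
    {"x": 0.27, "y": -0.16, "z": -0.017, "wx": 0, "wy": 0, "wz": 0, "claw": 0.047},
  ],
)

```text
t: 24.35
eef_pos: [456.0, 66.6, 238.1]
tcp_rot: [0.749, 0.662, -0.001, -0.001]
contact_force: [0.4, 0.5, -1.3]
finger_gap: 52.5
```

Emit:
step_arm(
  plan=[
    {"x": 0.042, "y": -0.007, "z": 0, "wx": 0, "wy": 0, "wz": 0, "claw": 0.047},
    {"x": 0.084, "y": -0.014, "z": 0, "wx": 0, "wy": 0, "wz": 0, "claw": 0.047},
    {"x": 0.12, "y": -0.02, "z": 0, "wx": 0, "wy": 0, "wz": 0, "claw": 0.047},
    {"x": 0.15, "y": -0.025, "z": 0, "wx": 0, "wy": 0, "wz": 0, "claw": 0.047},
    {"x": 0.172, "y": -0.029, "z": 0, "wx": 0, "wy": 0, "wz": 0, "claw": 0.047},
    {"x": 0.172, "y": -0.029, "z": 0, "wx": 0, "wy": 0, "wz": 0, "claw": 0.047},
    {"x": 0.172, "y": -0.029, "z": 0, "wx": 0, "wy": 0, "wz": 0, "claw": 0.047},
    {"x": 0.172, "y": -0.029, "z": 0, "wx": 0, "wy": 0, "wz": 0, "claw": 0.047},
  ],
)

```text
t: 25.15
eef_pos: [449.3, 238.5, 238.3]
tcp_rot: [0.749, 0.662, -0.001, -0.001]
contact_force: [-0.2, 1.4, -1.4]
finger_gap: 52.1
```

```bash
python3 look.py w18
```

```text
25.15 [449.25522678 238.48271868 238.32921089] [-0.008 -0.007  0.005  0.001  0.    -0.001] [ 0.74921884  0.66232047 -0.00145325 -0.00077604]
```

View pics/w18.png

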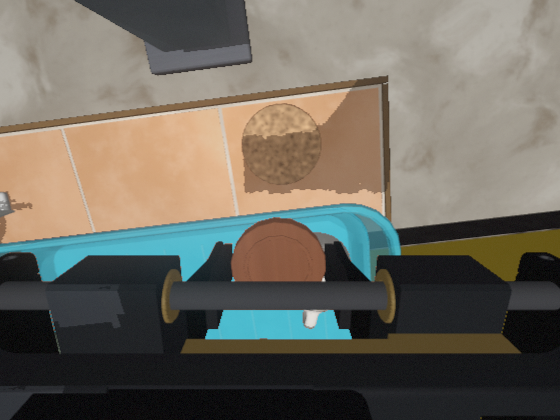

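The trivet is at (281,144), the disc is held at (279,262), and the rack's rim is at row ~212.

```bash
python3 - <<'E'
from h import *
import pickle
st,s=pickle.load(open("w18.pkl","rb")); rc=wcam(s,st)
P=ray(s,(281.5,144),8,rc); print(P, [np.linalg.norm(ray(s,a,8,rc)-ray(s,b,8,rc)).round(1) for a,b in (((242,144),(321,144)),((281.5,103),(281.5,185)))])
for z in (30,80,120): print("rim",z,ray(s,(281,212),z,rc))
mv((P[0],P[1],90),83); mv((P[0],P[1],10.5),83)
E
```

```text
[404.27305878 247.9356477    8.        ] [np.float64(99.0), np.float64(101.1)]
rim 30 [485.97682868 237.20578218  30.        ]
rim 80 [470.68543231 238.6468989   80.        ]
rim 120 [458.4523152  239.79979228 120.        ]
move [ 0.004  -0.0456  0.1487] rot [-0.0026  0.0007 -0.0011] t 25.2 at [449.4 238.4 238.6] F [ 0.4 -0.9 -0.3] gap 52.0
move [ 0.004  -0.0454  0.2282] rot [-0.0026  0.0007 -0.0011] t 25.2 at [449.4 238.4 238.6] F [ 0.4 -0.9 -0.3] gap 52.0
```

Emit:
step_arm(
  plan=[
    {"x": 0.002, "y": -0.025, "z": 0.02, "wx": -0.002, "wy": 0, "wz": 0, "claw": 0.047},
    {"x": 0.004, "y": -0.046, "z": 0.05, "wx": -0.002, "wy": 0, "wz": 0, "claw": 0.047},
    {"x": 0.004, "y": -0.047, "z": 0.09, "wx": -0.002, "wy": 0, "wz": 0, "claw": 0.047},
    {"x": 0.004, "y": -0.047, "z": 0.13, "wx": -0.002, "wy": 0, "wz": 0, "claw": 0.047},
    {"x": 0.004, "y": -0.047, "z": 0.165, "wx": -0.002, "wy": 0, "wz": 0, "claw": 0.047},
    {"x": 0.004, "y": -0.047, "z": 0.195, "wx": -0.002, "wy": 0, "wz": 0, "claw": 0.047},
    {"x": 0.004, "y": -0.047, "z": 0.21, "wx": -0.002, "wy": 0, "wz": 0, "claw": 0.047},
    {"x": 0.004, "y": -0.047, "z": 0.21, "wx": -0.002, "wy": 0, "wz": 0, "claw": 0.047},
  ],
)

```text
t: 26.0
eef_pos: [402.1, 247.1, 27.2]
tcp_rot: [0.749, 0.662, -0.003, 0.0]
contact_force: [0.2, -0.8, -0.9]
finger_gap: 52.3
```

Emit:
step_arm(
  plan=[
    {"x": 0, "y": 0, "z": 0, "wx": 0, "wy": 0, "wz": 0, "claw": 0.047},
    {"x": 0, "y": 0, "z": 0, "wx": 0, "wy": 0, "wz": 0, "claw": 0.047},
    {"x": 0, "y": 0, "z": 0, "wx": 0, "wy": 0, "wz": 0, "claw": 0.047},
  ],
)

```text
t: 26.3
eef_pos: [403.7, 249.7, 30.3]
tcp_rot: [0.749, 0.663, 0.001, -0.0]
contact_force: [-0.5, -0.7, -0.1]
finger_gap: 52.3
```

```bash
python3 look.py w19; python3 -c "
from h import *
mv((403,247.9,10),83)"
```

```text
26.3 [403.71849181 249.74871274  30.29390472] [ 0.003  0.003 -0.003 -0.001  0.     0.   ] [ 7.49026953e-01  6.62537972e-01  1.42119493e-03 -1.98298641e-04]
move [-0.0019 -0.0004  0.0201] rot [ 0.0014 -0.0021 -0.0001] t 26.35 at [403.6 249.7  30.1] F [ 0.5  0.7 -0.5] gap 52.0
```

View pics/w19.png

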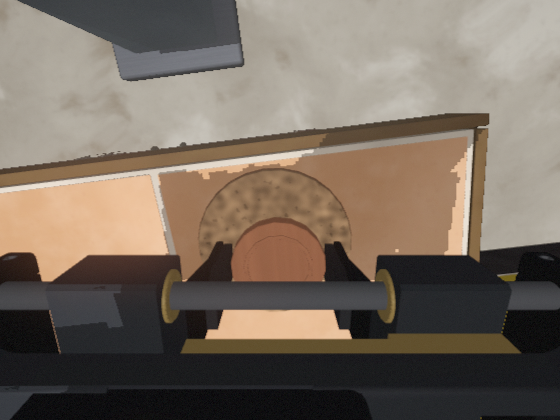

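The disc is over the trivet's middle (trivet columns 200–352, disc centred at 279), so I lower it gently.

Emit:
step_arm(
  plan=[
    {"x": -0.001, "y": 0, "z": 0.006, "wx": 0.001, "wy": -0.001, "wz": 0, "claw": 0.047},
    {"x": -0.001, "y": 0, "z": 0.012, "wx": 0.001, "wy": -0.001, "wz": 0, "claw": 0.047},
    {"x": -0.001, "y": 0, "z": 0.016, "wx": 0.001, "wy": -0.001, "wz": 0, "claw": 0.047},
    {"x": -0.001, "y": 0, "z": 0.018, "wx": 0.001, "wy": -0.001, "wz": 0, "claw": 0.047},
    {"x": -0.001, "y": 0, "z": 0.019, "wx": 0.001, "wy": -0.001, "wz": 0, "claw": 0.047},
    {"x": -0.001, "y": 0, "z": 0.019, "wx": 0.001, "wy": -0.001, "wz": 0, "claw": 0.047},
    {"x": -0.001, "y": 0, "z": 0.019, "wx": 0.001, "wy": -0.001, "wz": 0, "claw": 0.047},
  ],
)

```text
t: 27.05
eef_pos: [403.0, 248.3, 10.1]
tcp_rot: [0.749, 0.663, -0.001, -0.0]
contact_force: [0.9, -0.1, -0.1]
finger_gap: 52.7
```

Emit:
step_arm(
  plan=[
    {"x": 0, "y": 0, "z": 0.0005, "wx": 0, "wy": 0, "wz": 0, "claw": 0.047},
    {"x": 0, "y": 0, "z": 0.001, "wx": 0, "wy": 0, "wz": 0, "claw": 0.047},
    {"x": 0, "y": 0, "z": 0.001, "wx": 0, "wy": 0, "wz": 0, "claw": 0.047},
    {"x": 0, "y": 0, "z": 0.001, "wx": 0, "wy": 0, "wz": 0, "claw": 0.047},
  ],
)

```text
t: 27.45
eef_pos: [403.0, 248.3, 9.2]
tcp_rot: [0.749, 0.663, -0.001, -0.0]
contact_force: [-0.2, -0.5, 1.6]
finger_gap: 52.3
```

Emit:
step_arm(
  plan=[
    {"x": 0, "y": 0, "z": 0.0005, "wx": 0, "wy": 0, "wz": 0, "claw": 0.047},
    {"x": 0, "y": 0, "z": 0.0005, "wx": 0, "wy": 0, "wz": 0, "claw": 0.047},
    {"x": 0, "y": 0, "z": 0.0005, "wx": 0, "wy": 0, "wz": 0, "claw": 0.047},
  ],
)

```text
t: 27.75
eef_pos: [403.0, 248.3, 9.2]
tcp_rot: [0.749, 0.663, -0.0, -0.0]
contact_force: [-1.4, -0.2, 5.5]
finger_gap: 52.1
```

In contact at 5 N with the height no longer changing. I release gently and rise.

Emit:
step_arm(
  plan=[
    {"x": 0, "y": 0, "z": -0.0003, "wx": 0, "wy": 0, "wz": 0, "claw": 0.055},
    {"x": 0, "y": 0, "z": -0.0005, "wx": 0, "wy": 0, "wz": 0, "claw": 0.06},
    {"x": 0, "y": 0, "z": -0.0005, "wx": 0, "wy": 0, "wz": 0, "claw": 0.068},
    {"x": 0, "y": 0, "z": -0.0005, "wx": 0, "wy": 0, "wz": 0, "claw": 0.068},
    {"x": 0, "y": 0, "z": -0.0005, "wx": 0, "wy": 0, "wz": 0, "claw": 0.068},
  ],
)

```text
t: 28.25
eef_pos: [402.9, 248.2, 8.9]
tcp_rot: [0.749, 0.663, -0.001, -0.0]
contact_force: [-0.4, 1.0, -0.2]
finger_gap: 66.8
```

Emit:
step_arm(
  plan=[
    {"x": 0, "y": 0, "z": -0.01, "wx": 0, "wy": 0, "wz": 0, "claw": 0.068},
    {"x": 0, "y": 0, "z": -0.04, "wx": 0, "wy": 0, "wz": 0, "claw": 0.068},
    {"x": 0, "y": 0, "z": -0.08, "wx": 0, "wy": 0, "wz": 0, "claw": 0.068},
    {"x": 0, "y": 0, "z": -0.12, "wx": 0, "wy": 0, "wz": 0, "claw": 0.068},
    {"x": 0, "y": 0, "z": -0.16, "wx": 0, "wy": 0, "wz": 0, "claw": 0.068},
    {"x": 0, "y": 0.02, "z": -0.2, "wx": 0, "wy": 0, "wz": 0, "claw": 0.068},
    {"x": 0, "y": 0.04, "z": -0.23, "wx": 0, "wy": 0, "wz": 0, "claw": 0.068},
    {"x": 0, "y": 0.04, "z": -0.23, "wx": 0, "wy": 0, "wz": 0, "claw": 0.068},
  ],
)

```text
t: 29.05
eef_pos: [446.4, 245.0, 244.7]
tcp_rot: [0.749, 0.662, 0.005, 0.0]
contact_force: [-0.7, -0.0, 0.1]
finger_gap: 68.0
```

```bash
python3 look.py w20; python3 - <<'E'
from h import *
for n in ("scene","top"):
    s=ctrl.snapshot(n)["image"]; cv2.imwrite(f"pics/{n}1.png",s)
    c=s[130:250,230:390] if n=="scene" else s[170:290,270:430]
    cv2.imwrite(f"pics/{n}1c.png",cv2.resize(c,(800,600),interpolation=cv2.INTER_CUBIC))
E
```

```text
29.05 [446.448629   244.95650925 244.7228753 ] [ 0.018  0.025 -0.127 -0.058  0.034 -0.022] [7.49207439e-01 6.62315661e-01 5.09734040e-03 4.42123801e-04]
```

View pics/w20.png

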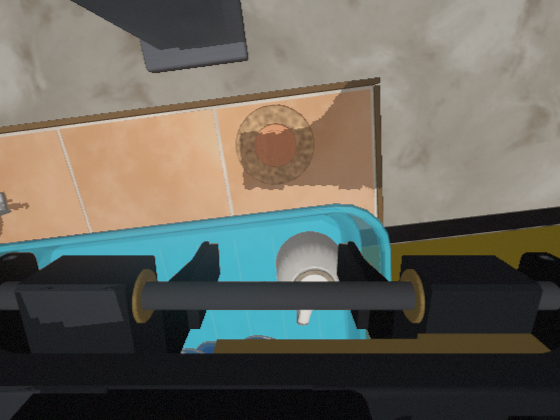

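View pics/scene1c.png

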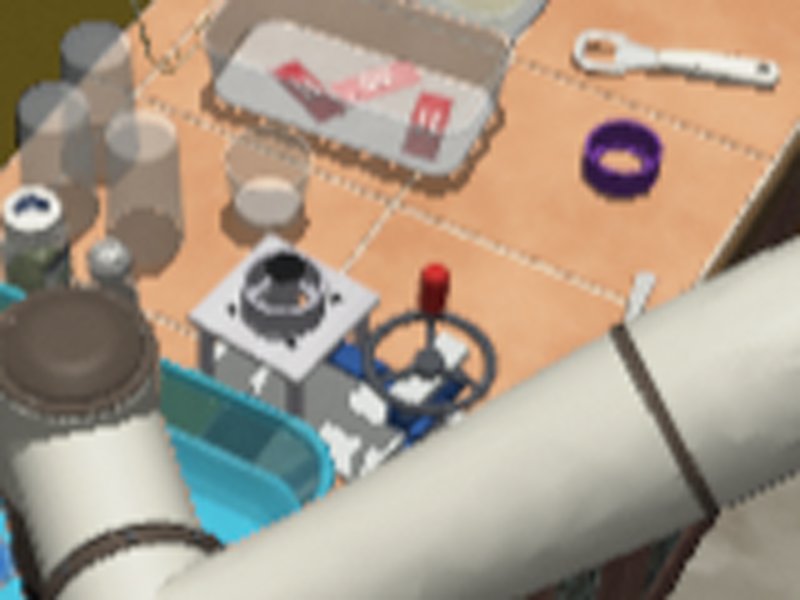

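View pics/top1c.png

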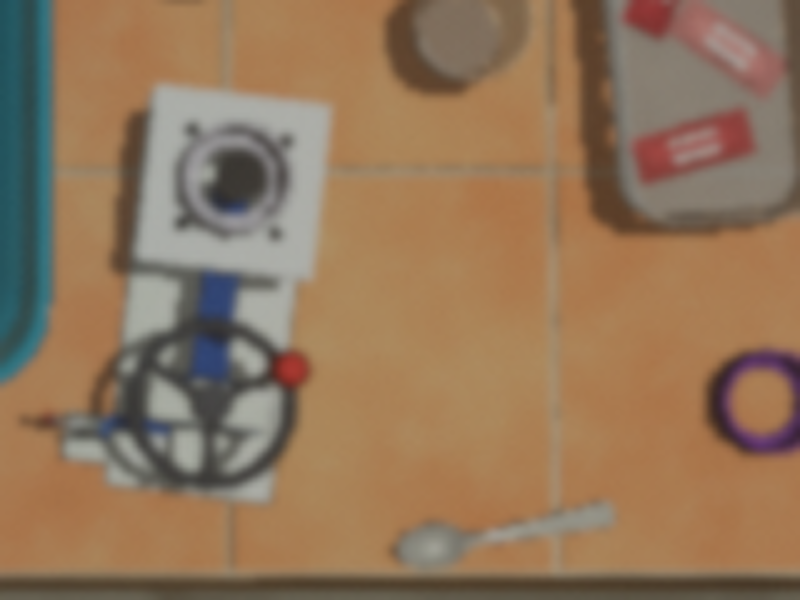

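The base lies flat in the trivet's middle at (275,145). The ring is centred between the pegs, the wheel is unmoved, and the bystanders are as before. I let the arm settle and then hand in.

Emit:
step_arm(
  plan=[
    {"x": 0, "y": 0, "z": 0, "wx": 0, "wy": 0, "wz": 0, "claw": 0.068},
    {"x": 0, "y": 0, "z": 0, "wx": 0, "wy": 0, "wz": 0, "claw": 0.068},
    {"x": 0, "y": 0, "z": 0, "wx": 0, "wy": 0, "wz": 0, "claw": 0.068},
    {"x": 0, "y": 0, "z": 0, "wx": 0, "wy": 0, "wz": 0, "claw": 0.068},
  ],
)

```text
t: 29.6
eef_pos: [442.6, 243.5, 238.6]
tcp_rot: [0.749, 0.663, -0.001, -0.0]
contact_force: [-0.3, 0.4, 0.3]
finger_gap: 67.9
```

```bash
python3 -c "
from bench import ctrl
print(ctrl.state()['t'],ctrl.state()['qd'].round(3)); print(ctrl.hand_in())"
```

```text
29.6 [-0.001 -0.002  0.006  0.    -0.002 -0.   ]
the job is handed in; nothing more can be done
None
```

I set the tin between the pegs and cranked the knob clockwise in two grips, about 885° in all. I then lifted the raised base by its edge, set it flat on the trivet and handed in at 29.6 s.

- **Pointer:** it is level with the mark to within a few tenths of a millimetre. The crank angle puts the pointer at about 88.5 mm; the scale ticks put the mark at about 88.4 mm. Raw triangulation gave the mark at 87.3 mm from three wrist views and 88.8 mm with the fourth, closer view added. I went by the ticks. I did not look at the scale up close again after lifting the base, but the knob and wheel had not moved.
- **Base, ring and surroundings:** in the last pictures the base lies in the middle of the trivet and the ring stands between the pegs. The cup, the purple ring and what I could see of the shaker and teaspoon look as they did at the start. The arm hid part of the scene picture.
- **Height of the raised base:** its apparent diameter suggested it stood a few millimetres lower than the lift's pitch implied. Triangulation gave 140 mm, agreeing with the pitch, and the grip closed at 52 mm as expected.

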